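# Empty the parts pot and sort its metal parts

## Robot

A 6-joint arm with a two-finger parallel gripper is mounted at the origin on the work surface. World frame = base frame: x ahead of the robot, y to its left, z up, the work surface at z = 0. Lengths are in m, angles in degrees, forces in N, time in s.
With the tool pointing down it reaches from about 0.375 to 0.925 m from the base axis. Payload 5.7 kg.
Tool frame: the origin (TCP) lies midway between the tips of the shut fingers; the grasp point (between the pads) lies 19 mm behind it; z points along the fingers, y is the line along which they close (so a half turn about z gives the same grasp; the last joint's range is limited). The gripper opens to 88 mm and grips with 3 to 60 N. Pads are 20 mm wide; open, the fingers measure 115 mm over their backs; the gripper's body (75 mm by 178 mm) begins 61 mm behind the grasp point.
Start: joints at [-75.407, 20.558, 86.54, -0, 72.909, -6.595], TCP at [0.217, -0.559, 0.223] pointing down, gripper open.
Joint ranges: [-170.27, 170.27], [-57.76, 135], [12.27, 136.19], [-55.21, 235.2], [11.17, 155.16], [-170.74, 170.74]. Speed limits (degrees/s): [136.94, 136.94, 180, 180, 180, 180].

## Interface

Orientations are given as a 3x3 rotation matrix whose columns are the frame's x, y, z axes.
In Python, from bench import robot gives the robot as it stands.
- The arm moves only by the tool arm_command, never from a script. Its arguments are lists of equal length, an entry for each row: "claw": the closure, from -1 (fully open) to 1 (shut), so that 0 is half open; "translation": the shift along the world's x, y, z in mm, a list of three; "twist": the turn about the world's z in rad. In form: {"claw": [claw, ...], "translation": [[dx, dy, dz], ...], "twist": [twist, ...]}. A call has 1 to 20 rows; each row shifts and turns the commanded pose from where the row before left it; what a row does not reach is not made up. A row lasts 1/12 s, in which the tool goes at most 41.7 mm and 7.16 degrees, less where a joint would pass 70% of its speed; a pose out of reach is approached as far as the arm can. A call is refused whole if a number of a shift passes 41.7 or a number of a turn 0.125, either way. A call with a gripper value outside its range is refused whole. The fingers move at their own pace and stop on an object; "squeeze" is the grip in N (left out, the last holds). Time passes only in rows, so rows that do not move let the fingers close. It gives the time, the measured TCP pose, the force, the opening and the grip force at its end, in the units of the state.
- robot.observe(): the state, without advancing time (a new reading comes with each control period).
- robot.read_camera(name): name is "scene" or "top"; returns a dict with "frame" (420x560x3 uint8, red, green, blue), "fov_y" (degrees; the focal length in pixels is half the picture's height over the tangent of half this angle, whatever the lens; pixels are square), "cx", "cy" (the principal point, pixels), "dist" ([k1, k2, p1, p2, k3] as OpenCV has them; the pictures are not rectified), "R" (3x3) and "t" (3): a world point X has camera coordinates R X + t. Camera axes: x right, y down, z forward; pixel columns grow to the right and rows downward; lengths in m; the calibration is good to about 2 mm. A picture is of the moment at which its call begins. There is no depth.
- robot.job_done(): hands the job in; it is judged then, once.
The state is a dict: "clock": time; "joint_positions": joint angles; "dq": joint speeds; "tau": joint torques, N m; "tcp_pos": TCP position; "orientation": TCP orientation; "contact_force": force on the tool from outside, world axes, zero at the start; "wrist_torque": the same for the moment, N m; "width": finger opening in m; "gripper_force": force on a finger pad.
Only numpy, scipy, OpenCV 4.12 (cv2) and the standard library are available. Lean on these libraries where they do the work, as an engineer would, in place of code of your own. Each camera call takes 0.05 s, during which the arm holds its last target. There are 200 camera calls.

## Task

Lift the pot by its arch handle, tip all three metal parts out of it into the flat grey tray, and stand the empty pot upright again where it stood. Then sort the parts from the tray: the two square bars go into the long cardboard box, the big hexagonal nut into the square cardboard box. Leave the scraper, the tape roll and the pen cup alone.

Things in the scene. Friction and masses are not known exactly. Their poses are not given: they have to be found in the camera images.
- pot: Loose open aluminium pot, slightly conical, polished inside, 95 mm high, outer diameter 120 mm at the base, 148 mm at the rim, walls 4 mm, floor 5 mm, 0.12 to 0.2 kg empty. z is its axis, origin at the centre of its underside. Starts upright on the bench with the parts inside. Pours to its +x or -x side when turned about its y axis; the parts slide out at about 110 degrees from upright.
- pot_handle (a point): Middle of the pot's rigid arch handle, 165 mm above the pot's base, 70 mm above its rim; axes as pot. The handle is a straight eight-sided bar along y across the mouth, 126 mm long, 26 mm across its flats (they face +-x, +-z and 45 degrees between), on two flat uprights (18 x 5 mm) at y = +-65 mm on the rim. Grip it hard (about 60 N), or the loaded pot swings round the bar.
- bar_a: Square length of slotted aluminium profile, 30 x 30 x 68 mm, about 0.045 kg. Its long axis is its z, its flat sides face x and y; origin at the centre of one end. May come to lie on any side.
- bar_a_center (a point): middle of bar_a
- bar_b: Second bar, the same as bar_a.
- bar_b_center (a point): middle of bar_b
- nut: Big plain aluminium hexagonal nut, 55 mm across flats (one flat faces its +x), 63 mm across corners, 26 mm thick, hole about 32 mm wide, about 0.07 kg. z is the axis of its hole; origin at the centre of its underside. May come to lie on either face or stand on a flat.
- nut_center (a point): middle of the nut, in the centre of its hole
- tray: Flat grey plastic tray fixed to the bench, 260 mm (x) by 300 mm (y), walls 16 mm high and 5 mm thick, floor 5 mm thick; origin at the centre of its underside.
- long_box: Open long cardboard box fixed to the bench, 180 mm (x) by 104 mm (y), 45 mm high, walls and floor 5 mm; origin at the centre of its underside. For the bars.
- square_box: Open square cardboard box fixed to the bench, 130 by 130 mm, 45 mm high, walls and floor 5 mm; origin at the centre of its underside. For the nut.
- scraper: Bystander: hand scraper with a wooden handle, 170 mm long, lying on the bench beyond the tray; leave alone.
- tape_roll: Bystander: roll of clear tape lying flat, 100 mm across, 24 mm high; leave alone.
- pen_cup: Bystander: black cup, 76 mm across, 70 mm high; leave alone.
Mind the look-alikes: they are no part of the job. Leave any orange look-alike of the nut alone.

How it is judged (in metres and radians):
On the way, in this order (a step that is already met when the one before it is completed fails the run):
1. the pot is tipped well over beside or above the tray (angle between pot's own z axis and vertical above 1.35 rad and horizontal distance between pot and tray below 0.3 m and height (world z) of pot_handle above 0.08 m), for 0.1 s.
2. all three parts lie in the tray and the pot stands upright, let go, where it stood (x of bar_a_center in the frame of tray between -0.13 and 0.13 m and y of bar_a_center in the frame of tray between -0.15 and 0.15 m and z of bar_a_center in the frame of tray between 0 and 0.07 m and x of bar_b_center in the frame of tray between -0.13 and 0.13 m and y of bar_b_center in the frame of tray between -0.15 and 0.15 m and z of bar_b_center in the frame of tray between 0 and 0.07 m and x of nut_center in the frame of tray between -0.13 and 0.13 m and y of nut_center in the frame of tray between -0.15 and 0.15 m and z of nut_center in the frame of tray between 0 and 0.07 m and angle between pot's own z axis and vertical below 0.1 rad and height (world z) of pot below 0.012 m and distance of pot from where it was at the start of the episode below 0.06 m and linear speed of pot below 0.03 m/s and contact force between the fingers and pot below 0.2 N), for 0.2 s.
At the end, for the whole second after the job is handed in: Both bars lie at rest inside the long box and the nut at rest inside the square box (centres within the walls, lower than 52 mm above the box's underside), and the pot stands upright within 0.1 rad on the bench, within 60 mm of where it stood at the start (x of bar_a_center in the frame of long_box between -0.09 and 0.09 m and y of bar_a_center in the frame of long_box between -0.052 and 0.052 m and z of bar_a_center in the frame of long_box between 0 and 0.052 m and x of bar_b_center in the frame of long_box between -0.09 and 0.09 m and y of bar_b_center in the frame of long_box between -0.052 and 0.052 m and z of bar_b_center in the frame of long_box between 0 and 0.052 m and x of nut_center in the frame of square_box between -0.065 and 0.065 m and y of nut_center in the frame of square_box between -0.065 and 0.065 m and z of nut_center in the frame of square_box between 0 and 0.052 m and angle between pot's own z axis and vertical below 0.1 rad and height (world z) of pot below 0.012 m and distance of pot from where it was at the start of the episode below 0.06 m and linear speed of each of pot, bar_a, bar_b, nut below 0.03 m/s); the robot touches nothing.
It fails at once if the scraper was disturbed (moved over 30 mm) (distance of scraper from where it was at the start of the episode above 0.03 m).
It fails at once if the tape roll was disturbed (moved over 30 mm) (distance of tape_roll from where it was at the start of the episode above 0.03 m).
It fails at once if the pen cup was disturbed (moved over 30 mm) (distance of pen_cup from where it was at the start of the episode above 0.03 m).
It also fails if it takes over 72 s, if anything falls off the work surface, if the arm or the gripper's body presses on something with over 40 N, if the wrist force passes 120 N, or if a joint passes its speed limit or range.

## Working session

There is one attempt and no reset: what is moved stays moved. The work goes in short steps, Python scripts to look and compute and a tool call to move; the robot and the scene stay as the last step left them, time stands still between calls to the robot, and variables do not carry over. Pictures are saved under pics/ and viewed, at most 10 in all, crops included, and the job is handed in when it is done.

Besides the shell and the picture viewer there is one more tool, called after "Call:" as name([rows], argument=value, ...), one row to a line, values as JSON. arm_command: Moves the arm, as the interface text tells. Its arguments: {"type":"object","properties":{"claw":{"type":"array","items":{"type":"number"}},"translation":{"type":"array","items":{"type":"array","items":{"type":"number"}}},"twist":{"type":"array","items":{"type":"number"}},"squeeze":{"type":"number"}},"required":["claw","translation","twist"]}

```bash
ls; mkdir -p pics; python3 - <<'E'
from bench import robot
import cv2,pickle
d={n:robot.read_camera(n) for n in("scene","top")}
pickle.dump(d,open('c0.pkl','wb'))
for n in d:
    cv2.imwrite(f'pics/{n}0.png',d[n]['frame'][:,:,::-1]); print(n,d[n]['fov_y'],d[n]['cx'],d[n]['cy'],d[n]['dist'],d[n]['R'],d[n]['t'])
E
```

```text
pics
scene 53.65601783892577 288.18952392941935 210.76388456867977 [0.00399538 0.         0.         0.         0.        ] [[-0.75700182  0.65317748 -0.01753346]
 [ 0.52068044  0.58679769 -0.6201293 ]
 [-0.3947659  -0.47856834 -0.78430366]] [ 0.38418229 -0.28103004  1.48542893]
top 54.79281952320917 279.91006793021313 209.44403136134412 [-0.03343235  0.          0.          0.          0.        ] [[ 0.02052008 -0.99948752  0.02456875]
 [-0.99806527 -0.02192108 -0.05818228]
 [ 0.05869103 -0.02332731 -0.99800361]] [0.05469139 0.5515132  1.01022927]
```

View pics/top0.png

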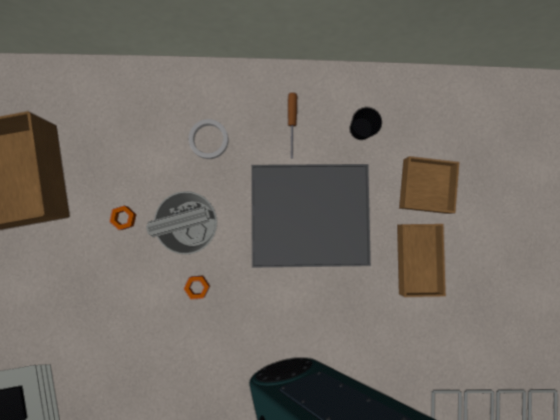

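View pics/scene0.png

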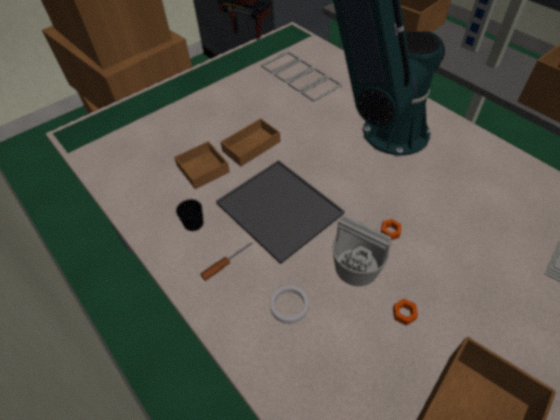

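```bash
cat >h.py <<'E'
import numpy as np,cv2
def ray(c,uv):
    f=210/np.tan(np.radians(c['fov_y']/2)); K=np.array([[f,0,c['cx']],[0,f,c['cy']],[0,0,1]])
    p=cv2.undistortPoints(np.array([[uv]],float),K,np.array(c['dist']))[0,0]
    R=np.array(c['R']);return -R.T@c['t'],R.T@np.array([p[0],p[1],1])
def onz(c,uv,z):
    o,d=ray(c,uv);return (o+d*(z-o[2])/d[2]).round(4)
def two(c1,u1,c2,u2):
    o,d=ray(c1,u1);q,e=ray(c2,u2)
    s=np.linalg.lstsq(np.c_[d,-e],q-o,rcond=None)[0];a=o+s[0]*d;b=q+s[1]*e
    return ((a+b)/2).round(4),np.linalg.norm(a-b).round(4)
def proj(c,X):
    f=210/np.tan(np.radians(c['fov_y']/2)); K=np.array([[f,0,c['cx']],[0,f,c['cy']],[0,0,1]])
    return cv2.projectPoints(np.array([X],float),cv2.Rodrigues(np.array(c['R']))[0],np.array(c['t']),K,np.array(c['dist']))[0][0,0].round(1)
E
python3 - <<'E'
import pickle,cv2,numpy as np
from h import *
d=pickle.load(open('c0.pkl','rb'));c=d['top'];s=d['scene']
print('tray',[onz(c,p,.016) for p in[(252,165),(368,164),(370,266),(253,267)]])
print('long',[onz(c,p,.045) for p in[(398,225),(443,223),(445,295),(400,296)]])
print('sq',[onz(c,p,.045) for p in[(405,157),(459,160),(455,213),(402,209)]])
print('handle ends',[onz(c,p,.178) for p in[(150,229),(210,212)]])
print('handle 2view', two(c,(150,229),s,(389,243)),two(c,(210,212),s,(340,226)))
print('tape',onz(c,(208,140),.024),'cup',onz(c,(366,123),.07),'scr',onz(c,(292,158),0),onz(c,(292,93),.02),'or',onz(c,(197,287),.02),onz(c,(122,217),.02))
for n in d:
    f=d[n]['frame']; b=f[185:265,135:230] if n=='top' else f[205:300,315:405]
    b=cv2.resize(b,None,fx=6,fy=6,interpolation=cv2.INTER_CUBIC); 
    cv2.imwrite(f'pics/pot_{n}.png',b[:,:,::-1])
a=cv2.imread('pics/pot_top.png');b=cv2.imread('pics/pot_scene.png')
h=480;a=cv2.resize(a,(400,337));b=cv2.resize(b,(390,412));o=np.zeros((412,790,3),np.uint8);o[:337,:400]=a;o[:,400:]=b;cv2.imwrite('pics/pot2.png',o)
E
```

```text
tray [array([0.6618, 0.1397, 0.016 ]), array([ 0.6719, -0.1572,  0.016 ]), array([ 0.412 , -0.1644,  0.016 ]), array([0.4042, 0.1309, 0.016 ])]
long [array([ 0.5163, -0.2263,  0.045 ]), array([ 0.5236, -0.34  ,  0.045 ]), array([ 0.3458, -0.345 ,  0.045 ]), array([ 0.342 , -0.2323,  0.045 ])]
sq [array([ 0.687 , -0.2436,  0.045 ]), array([ 0.6833, -0.3819,  0.045 ]), array([ 0.5492, -0.3707,  0.045 ]), array([ 0.5563, -0.2362,  0.045 ])]
handle ends [array([0.4932, 0.344 , 0.178 ]), array([0.532 , 0.2184, 0.178 ])]
handle 2view (array([0.4912, 0.35  , 0.1657]), np.float64(0.0062)) (array([0.5309, 0.2263, 0.1444]), np.float64(0.0079))
tape [0.7216 0.2521 0.024 ] cup [ 0.7635 -0.1386  0.07  ] scr [0.6854 0.0374 0.    ] [0.8506 0.0416 0.02  ] or [0.3523 0.2687 0.02  ] [0.5223 0.4618 0.02  ]
```

View pics/pot2.png

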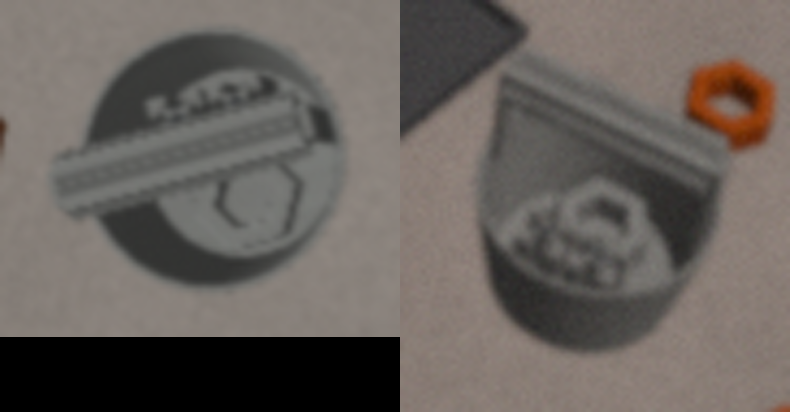

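The pictures show the pot at top (186,222) with its bar from (150,229) to (208,214). The tray lies to its right, between (252,165) and (370,266). The long box is at (421,260) and the square box at (430,185). The orange nuts, tape, scraper and cup are clear of the way.

```bash
python3 - <<'E'
from bench import robot
import pickle
from h import *
o=robot.observe();print(np.round(o['orientation'],3),o['tcp_pos'],o['width'],o['clock'])
d=pickle.load(open('c0.pkl','rb'));c=d['top'];s=d['scene']
print('rim',onz(c,(186.1,222.3),.095)); print('ends',onz(c,(149.7,229),.178),onz(c,(208,214),.178))
k=390/90.; 
E1=(400-400,0)
# scene crop bar ends (top edge face centres)
a=((515-400)/k+315,75/k+205); b=((722-400)/k+315,150/k+205)
print(two(c,(149.7,229),s,b),two(c,(208,214),s,a))
E
```

```text
[[ 0.932  0.361 -0.   ]
 [ 0.361 -0.932  0.002]
 [ 0.    -0.002 -1.   ]] [ 0.21669085 -0.55884501  0.22189338] 0.0880546503818191 0.1
rim [0.5109 0.2854 0.095 ]
ends [0.4932 0.3446 0.178 ] [0.5276 0.2225 0.178 ]
(array([0.4908, 0.3476, 0.1771]), np.float64(0.007)) (array([0.5266, 0.2276, 0.1576]), np.float64(0.0055))
```

Call:
arm_command([
  [12.2, 35.1, 2],
  [12.2, 35.1, 2],
  [12.2, 35.1, 2],
  [12.2, 35.1, 2],
  [12.2, 35.1, 2],
  [12.2, 35.1, 2],
  [12.2, 35.1, 2],
  [12.2, 35.1, 2],
  [12.2, 35.1, 2],
  [12.2, 35.1, 2],
  [12.2, 35.1, 2],
  [12.2, 35.1, 2],
  [12.2, 35.1, 2],
  [12.2, 35.1, 2],
  [12.2, 35.1, 2],
  [12.2, 35.1, 2],
  [12.2, 35.1, 2],
  [12.2, 35.1, 2],
  [12.2, 35.1, 2],
  [12.2, 35.1, 2],
], claw=[-1, -1, -1, -1, -1, -1, -1, -1, -1, -1, -1, -1, -1, -1, -1, -1, -1, -1, -1, -1], twist=[0.0615, 0.0615, 0.0615, 0.0615, 0.0615, 0.0615, 0.0615, 0.0615, 0.0615, 0.0615, 0.0615, 0.0615, 0.0615, 0.0615, 0.0615, 0.0615, 0.0615, 0.0615, 0.0615, 0.0615])

```text
clock: 1.77
tcp_pos: [0.4607, 0.1446, 0.2625]
orientation: [[-0.032, 0.999, -0.001], [0.999, 0.032, -0.0], [-0.0, -0.001, -1.0]]
contact_force: [0.6, 0.3, -0.5]
width: 0.0879
gripper_force: 0.0
```

Call:
arm_command([
  [12.2, 35.1, 0],
  [12.2, 35.1, 0],
  [12.2, 35.1, 0],
  [12.2, 35.1, 0],
  [0, 0, 0],
  [0, 0, 0],
], claw=[-1, -1, -1, -1, -1, -1], twist=[0.0615, 0.0615, 0.0615, 0.0615, 0, 0])

```text
clock: 2.27
tcp_pos: [0.5095, 0.2843, 0.2617]
orientation: [[-0.274, 0.962, -0.001], [0.962, 0.274, -0.001], [-0.0, -0.001, -1.0]]
contact_force: [-0.9, -0.5, -0.5]
width: 0.0879
gripper_force: 0.0
```

Call:
arm_command([
  [1.5, 0, -29],
  [0, 0, -29],
  [0, 0, -29],
  [0, 0, -29],
  [0, 0, 0],
  [0, 0, 0],
  [0, 0, 0],
  [0, 0, 0],
  [0, 0, 0],
  [0, 0, 0],
  [0, 0, 0],
  [0, 0, 0],
  [0, 0, 20],
  [0, 0, 20],
  [0, 0, 0],
], claw=[-1, -1, -1, -1, -1, 1, 1, 1, 1, 1, 1, 1, 1, 1, 1], twist=[0, 0, 0, 0, 0, 0, 0, 0, 0, 0, 0, 0, 0, 0, 0], squeeze=60)

```text
clock: 3.52
tcp_pos: [0.5134, 0.284, 0.1902]
orientation: [[-0.272, 0.962, 0.006], [0.962, 0.272, 0.002], [0.001, 0.006, -1.0]]
contact_force: [0.4, -0.3, 0.2]
width: 0.0246
gripper_force: 0.0
```

```bash
cat > look.py <<'E'
import sys,cv2,pickle
from bench import robot
d={n:robot.read_camera(n) for n in("scene","top")}
pickle.dump(d,open(sys.argv[1]+'.pkl','wb'))
o=robot.observe();print(o['clock'],o['tcp_pos'],o['width'],o['gripper_force'],o['contact_force'])
def crop(f,x0,y0,w,h,W): return cv2.resize(f[y0:y0+h,x0:x0+w],(W,int(h*W/w)),interpolation=cv2.INTER_CUBIC)
import numpy as np
a=[int(v) for v in sys.argv[2:10]]
A=crop(d['scene']['frame'],*a[:4],398);B=crop(d['top']['frame'],*a[4:],398)
H=min(600,max(len(A),len(B)));o=np.zeros((H,800,3),np.uint8);o[:len(A[:H]),:398]=A[:H];o[:len(B[:H]),402:]=B[:H]
cv2.imwrite(f'pics/{sys.argv[1]}.png',o[:,:,::-1])
E
python3 look.py p1 200 140 220 200 120 120 280 200
```

```text
3.6167 [0.51169688 0.28328411 0.18721651] 0.016535474041347958 0.0 [-0.19241639 -0.43994769 -0.03282634]
```

View pics/p1.png

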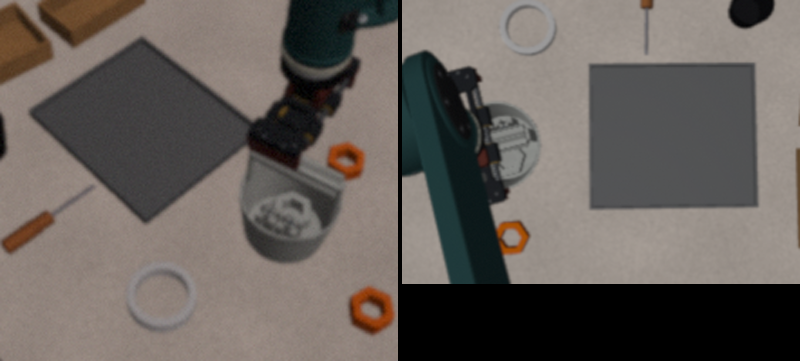

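Call:
arm_command([
  [0, 0, 5],
  [0, 0, 0],
  [0, 0, 0],
  [0, 0, 0],
  [0, 0, 0],
  [0, 0, 0],
  [0, 0, 0],
  [0, 0, 0],
  [0, 0, 0],
], claw=[-0.3, -0.3, -0.3, -0.3, -0.3, -0.3, -0.3, -0.3, -0.3], twist=[0, 0, 0, 0, 0, 0, 0, 0, 0])

```text
clock: 4.37
tcp_pos: [0.5111, 0.283, 0.1916]
orientation: [[-0.272, 0.962, -0.0], [0.962, 0.272, -0.0], [-0.0, -0.0, -1.0]]
contact_force: [-0.9, 0.2, 0.1]
width: 0.0568
gripper_force: 0.0
```

Call:
arm_command([
  [0, 0, -22],
  [0, 0, -22],
  [0, 0, 0],
  [0, 0, 0],
  [0, 0, 0],
  [0, 0, 0],
  [0, 0, 0],
  [0, 0, 0],
  [0, 0, 0],
  [0, 0, 0],
  [0, 0, 0],
  [0, 0, 0],
  [0, 0, 0],
  [0, 0, 0],
], claw=[-0.3, -0.3, 1, 1, 1, 1, 1, 1, 1, 1, 1, 1, 1, 1], twist=[0, 0, 0, 0, 0, 0, 0, 0, 0, 0, 0, 0, 0, 0], squeeze=60)

```text
clock: 5.53
tcp_pos: [0.5115, 0.2831, 0.1486]
orientation: [[-0.272, 0.962, 0.001], [0.962, 0.272, 0.0], [0.0, 0.001, -1.0]]
contact_force: [-1.9, -1.0, 6.1]
width: 0.0338
gripper_force: 60.0
```

Call:
arm_command([
  [0, 0, 10],
  [0, 0, 15],
  [0, 0, 15],
  [0, 0, 0],
  [0, 0, 0],
], claw=[1, 1, 1, 1, 1], twist=[0, 0, 0, 0, 0])

```text
clock: 5.95
tcp_pos: [0.5118, 0.2833, 0.1884]
orientation: [[-0.272, 0.962, 0.002], [0.962, 0.272, 0.001], [0.0, 0.002, -1.0]]
contact_force: [-0.7, 0.3, -3.1]
width: 0.0339
gripper_force: 60.0
```

```bash
python3 look.py p2 270 150 150 150 120 160 130 120
```

```text
6.05 [0.51055221 0.28275218 0.1868698 ] 0.03382174324450548 59.99899685382843 [-0.96477678 -0.88547981 -4.30244268]
```

View pics/p2.png

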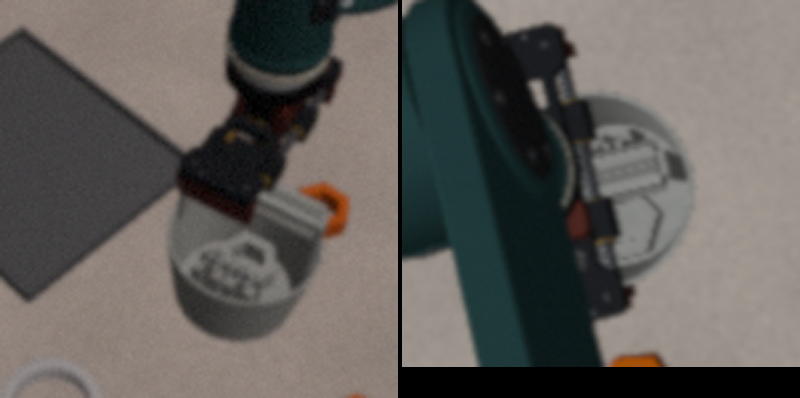

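Call:
arm_command([
  [1.5, -6, 0],
  [1.5, -6, 0],
  [1.5, -6, 0],
  [1.5, -6, 0],
  [1.5, -6, 0],
  [1.5, -6, 0],
  [1.5, -6, 0],
  [1.5, -6, 0],
  [1.5, -6, 0],
  [1.5, -6, 0],
  [1.5, -6, 0],
  [1.5, -6, 0],
  [1, -6, 0],
  [0, 0, 0],
  [0, 0, -12],
  [0, 0, -12],
  [0, 0, -10],
  [0, 0, -3],
  [0, 0, 0],
  [0, 0, 0],
], claw=[1, 1, 1, 1, 1, 1, 1, 1, 1, 1, 1, 1, 1, 1, 1, 1, 1, 1, 1, 1], twist=[0.102, 0.102, 0.102, 0.102, 0.102, 0.102, 0.102, 0.102, 0.102, 0.102, 0.102, 0.102, 0.102, 0, 0, 0, 0, 0, 0, 0])

```text
clock: 7.72
tcp_pos: [0.53, 0.2052, 0.1505]
orientation: [[-1.0, -0.029, -0.0], [-0.029, 1.0, -0.0], [0.0, -0.0, -1.0]]
contact_force: [0.3, -0.4, -2.1]
width: 0.0338
gripper_force: 60.0
```

Call:
arm_command([
  [0, 0, -1],
  [0, 0, 0],
  [0, 0, 0],
  [0, 0, 0],
  [0, 0, 0],
  [0, -14, 1],
  [0, -14, 1],
  [0, -14, 1],
  [0, -14, 1],
  [0, -14, 1],
  [0, -12, 0],
  [0, -12, 0],
  [0, -12, -2],
  [0, -12, -2],
  [0, 0, 0],
  [0, 0, 0],
  [0, 0, 0],
  [0, 0, 0],
], claw=[-0.15, -0.15, -0.15, -0.15, -0.15, -0.15, -0.15, -0.15, -0.15, -0.15, -0.15, -0.15, -0.15, -0.15, -0.15, -0.15, -0.15, -0.15], twist=[0, 0, 0, 0, 0, 0, 0, 0, 0, 0, 0, 0, 0, 0, 0, 0, 0, 0])

```text
clock: 9.22
tcp_pos: [0.5302, 0.0874, 0.1506]
orientation: [[-1.0, -0.031, -0.0], [-0.031, 1.0, 0.0], [0.0, 0.0, -1.0]]
contact_force: [0.7, -0.2, -0.3]
width: 0.0504
gripper_force: 0.1
```

```bash
python3 look.py p3 230 120 170 170 160 140 170 130
```

```text
9.3167 [0.53017994 0.08754279 0.15064934] 0.05055304463463674 0.04857397230807692 [-0.23049057  0.07209649  0.88682017]
```

View pics/p3.png

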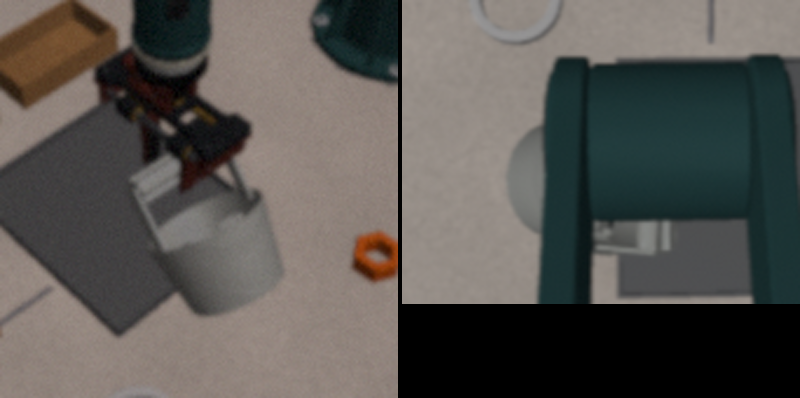

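Call:
arm_command([
  [0, -10.5, -3.5],
  [0, -10.5, -3.5],
  [0, -10.5, -3.5],
  [0, -10, -7.5],
  [0, -10, -7.5],
  [0, -10, -11],
  [0, -10, -11],
  [0, -9, -14],
  [0, -9, -14],
  [0, 0, 0],
  [0, 0, 0],
  [0, 0, 0],
], claw=[-0.15, -0.15, -0.15, -0.15, -0.15, -0.15, -0.15, -0.15, -0.15, -0.15, -0.15, -0.15], twist=[0, 0, 0, 0, 0, 0, 0, 0, 0, 0, 0, 0])

```text
clock: 10.32
tcp_pos: [0.5301, -0.0027, 0.0752]
orientation: [[-1.0, -0.029, -0.0], [-0.029, 1.0, 0.0], [0.0, 0.0, -1.0]]
contact_force: [-0.2, -0.5, 0.2]
width: 0.0503
gripper_force: 0.0
```

```bash
python3 look.py p4 210 120 170 170 160 140 170 150
```

```text
10.4167 [ 0.53069628 -0.00244959  0.07576775] 0.0506114813355354 0.0 [-0.40244859  0.04792961  1.16525419]
```

View pics/p4.png

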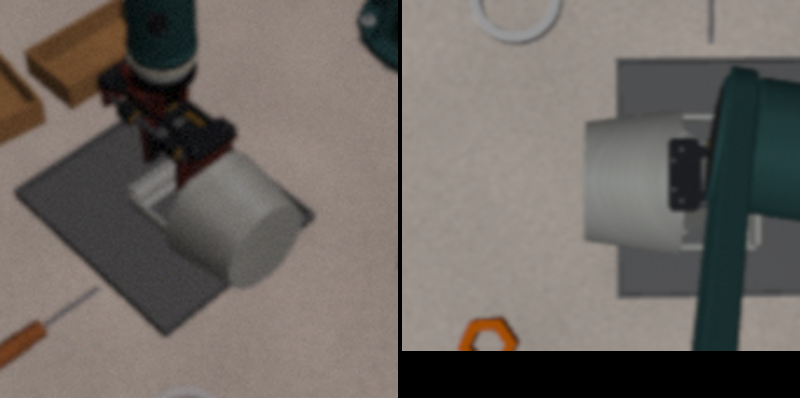

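Call:
arm_command([
  [0, 0, 20],
  [0, 0, 30],
  [0, 0, 25],
  [0, 0, 0],
  [0, 0, 0],
  [0, 0, 0],
  [0, 0, 0],
  [0, 0, 0],
  [0, 0, 0],
  [0, 0, 0],
  [0, 0, 0],
  [0, 0, 0],
  [0, 0, 0],
  [0, 0, 0],
  [0, 0, 0],
  [0, 0, 0],
  [0, 0, 0],
], claw=[-0.15, 1, 1, 1, 1, 1, 1, 1, 1, 1, 1, 1, 1, 1, 1, 1, 1], twist=[0, 0, 0, -0.121, -0.121, -0.121, -0.121, -0.121, -0.121, -0.121, -0.121, -0.121, -0.121, -0.121, -0.121, -0.121, 0])

```text
clock: 11.83
tcp_pos: [0.5305, -0.0021, 0.151]
orientation: [[-0.024, 1.0, 0.001], [1.0, 0.024, -0.0], [-0.0, 0.001, -1.0]]
contact_force: [0.2, -0.4, -0.6]
width: 0.0005
gripper_force: 0.0
```

```bash
python3 - <<'E'
import pickle
from h import *
c=pickle.load(open('p4.pkl','rb'))['top']
k=398/170
P=lambda u,v:((u-402)/k+160,v/k+140)
for z in(.07,.085,.1):print(z,onz(c,P(762,180),z),onz(c,P(745,180),z),'rim top',onz(c,P(685,180),.15))
f=c['frame'];g=cv2.cvtColor(f,cv2.COLOR_RGB2GRAY)
print(g[240:246,290:318])
E
```

```text
0.07 [ 0.5309 -0.0139  0.07  ] [0.5305 0.0035 0.07  ] rim top [0.526  0.0671 0.15  ]
0.085 [ 0.5303 -0.0123  0.085 ] [0.5299 0.0049 0.085 ] rim top [0.526  0.0671 0.15  ]
0.1 [ 0.5297 -0.0107  0.1   ] [0.5293 0.0062 0.1   ] rim top [0.526  0.0671 0.15  ]
[[ 41  37  38  40  42  41  39  39  39  39  39  39  38  39  39  39  52  84
  100  98 107 121 123 103  85  81  80  81]
 [ 40  36  37  40  41  40  39  39  39  39  38  39  39  39  40  39  51  84
  100  98 107 121 123 103  84  81  81  81]
 [ 39  37  37  41  41  40  39  39  40  39  39  39  39  40  39  39  55  87
  102  99 107 121 122 102  84  80  80  81]
 [ 38  36  37  40  41  40  39  40  39  39  40  39  40  39  39  39  59  97
  109 102 106 118 118 100  83  80  81  81]
 [ 37  36  38  40  41  39  39  39  39  38  39  39  39  38  39  39  60  99
  114 109 108 110 106  93  83  80  81  81]
 [ 37  38  38  40  40  39  39  38  38  39  38  39  39  39  40  40  60  99
  118 119 112 101  90  84  82  81  81  81]]
```

Call:
arm_command([
  [0, -2, -27],
  [0, -1, -27],
  [0, 0, 0],
  [0, -3, -4],
  [0, -3, -4],
  [0, -3, -4],
  [0, -3, -4],
  [0, -2.3, -4],
  [0, -2.3, -4],
  [0, -2.3, -4],
  [0, -2.3, -4],
  [0, -1.7, -4],
  [0, -1.7, -4],
  [0, -1.7, -4],
  [0, -1.7, -4],
  [0, 0, 0],
  [0, 0, 0],
  [0, 0, 0],
  [0, 0, 0],
], claw=[1, 1, 1, 1, 1, 1, 1, 1, 1, 1, 1, 1, 1, 1, 1, 1, 1, 1, 1], twist=[0, 0, 0, 0, 0, 0, 0, 0, 0, 0, 0, 0, 0, 0, 0, 0, 0, 0, 0])

```text
clock: 13.42
tcp_pos: [0.5302, -0.0334, 0.0482]
orientation: [[-0.028, 1.0, 0.0], [1.0, 0.028, 0.0], [0.0, 0.0, -1.0]]
contact_force: [0.0, -0.4, 1.1]
width: 0.0005
gripper_force: 0.0
```

```bash
python3 look.py p5 200 120 170 170 200 140 170 150
```

```text
13.5167 [ 0.5302588  -0.03339288  0.04830771] 0.000693805198204438 0.02431958509987453 [-1.15055045  0.14034984 -0.06246974]
```

View pics/p5.png

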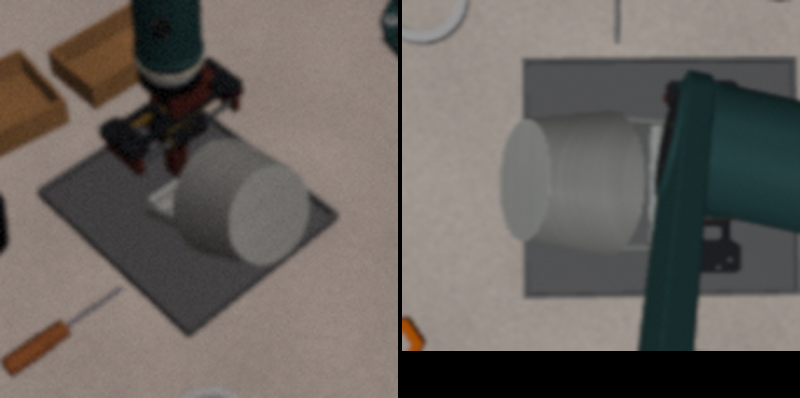

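Call:
arm_command([
  [0, -1, -4],
  [0, -1, -4],
  [0, 0, 0],
  [0, 1, 8],
  [0, -1, -8],
  [0, 1, 8],
  [0, -1, -8],
  [0, 0, 0],
  [0, 0, 0],
  [0, 0, 0],
], claw=[1, 1, 1, 1, 1, 1, 1, 1, 1, 1], twist=[0, 0, 0, 0, 0, 0, 0, 0, 0, 0])

```text
clock: 14.35
tcp_pos: [0.5299, -0.0355, 0.0399]
orientation: [[-0.028, 1.0, -0.001], [1.0, 0.028, 0.0], [0.0, -0.001, -1.0]]
contact_force: [1.2, 0.3, 0.3]
width: 0.0006
gripper_force: 0.0
```

Call:
arm_command([
  [0, 3, 8],
  [0, 5, 9],
  [0, 6, 9],
  [0, 6, 9],
  [0, 6, 9],
  [0, 6, 9],
  [0, 0, 30],
  [0, 0, 30],
  [0, 0, 0],
  [0, 0, 0],
  [0, 0, 0],
  [0, 0, 0],
  [0, 0, 0],
  [0, 0, 0],
  [0, 0, 0],
  [0, 0, 0],
  [0, 0, 0],
  [0, 0, 0],
  [0, 0, 0],
  [0, 0, 0],
], claw=[1, 1, 1, 1, 1, 1, -0.3, -0.3, -0.3, -0.3, -0.3, -0.3, -0.3, -0.3, -0.3, -0.3, -0.3, -0.3, -0.3, -0.3], twist=[0, 0, 0, 0, 0, 0, 0, 0.121, 0.121, 0.121, 0.121, 0.121, 0.121, 0.121, 0.121, 0.121, 0.121, 0.121, 0.121, 0.121])

```text
clock: 16.02
tcp_pos: [0.5301, -0.0029, 0.1539]
orientation: [[-0.999, -0.037, 0.0], [-0.037, 0.999, -0.0], [-0.0, -0.0, -1.0]]
contact_force: [-0.7, -0.5, -0.8]
width: 0.0573
gripper_force: 0.0
```

```bash
python3 look.py p6 200 120 170 170 200 140 170 150
python3 - <<'E'
import pickle
from h import *
c=pickle.load(open('p6.pkl','rb'))['top']
g=cv2.cvtColor(c['frame'],cv2.COLOR_RGB2GRAY)
for r in (195,205,215,225,235,242):print(r,g[r,225:365:3])
E
```

```text
16.1167 [ 0.53016897 -0.00301919  0.15382291] 0.05688032881556571 0.0 [-0.7344187  -0.30944367 -0.07175311]
195 [144 143 144 145 143 143 143 148 145 115 124 126 127 124 124  86  79  72
  71  71  71  78  76  53  29  51  44  43  43  43  42  43  52  51  52  51
  50  51  50  50  50  50  50  50  50  49  49]
205 [143 146 144 146 143 145 145 136 121 124 123 125 124 123 125 124  97  38
  29  29  29  30  34  21  43  42  43  43  43  43  41  52  53  53  53  53
  53  54  54  54  54  54  54  54  52  53  52]
215 [146 147 147 145 144 144 142 125 120 123 121 123 123 122 124 124 105  30
  29  29  28  32  55  31  43  42  43  43  43  43  40  47  47  48  48  48
  48  48  50  49  49  49  50  51  51  53  52]
225 [148 148 147 147 145 147 144 128 120 122 121 121 122 121 123 123 111  32
  55  33  30  29  40  36  37  44  43  44  43  42  38  41  42  41  42  42
  42  43  43  44  44  44  45  45  45  46  45]
235 [150 147 149 143 148 145 145 144 129 121 120 121 121 121 123 103  96  96
  98  97  97  98  93  36  41  44  44  44  45  46 116 115  75  80  79  80
  76  73  61  51  45  38  35  35  36  37  37]
242 [146 149 145 144 143 145 143 143 145 100 102 114 111  89  85  86  87  90
  90  92  91  92  71  36  43  44  44  45  44  58 120 112  81  80  80  80
  80  80  80  80  79  79  79  79  79  78  79]
```

View pics/p6.png

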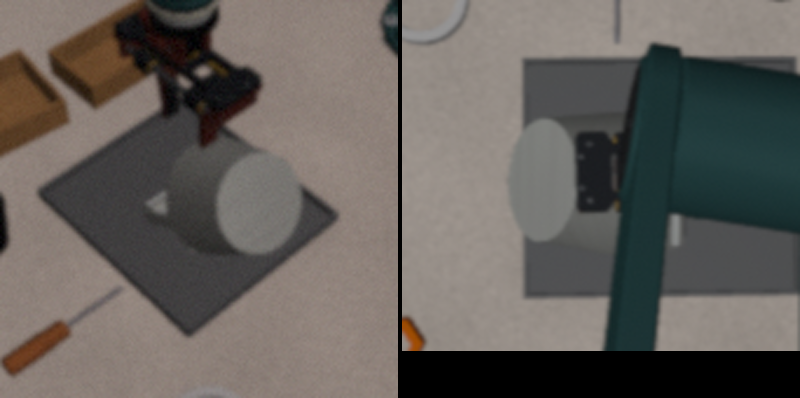

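Call:
arm_command([
  [0, -16, 0],
  [0, -16, 0],
  [0, -16, 0],
  [0, -5, 0],
  [0, 0, 0],
  [0, 0, 0],
  [0, 0, 0],
  [0, 0, 0],
  [0, 0, 0],
  [0, 0, -18],
  [0, 0, -18],
  [0, 0, -18],
  [0, 0, 0],
  [0, 0, 0],
], claw=[1, 1, 1, 1, 1, 1, 1, 1, 1, 1, 1, 1, 1, 1], twist=[0, 0, 0, 0, 0, 0, 0, 0, 0, 0, 0, 0, 0, 0])

```text
clock: 17.28
tcp_pos: [0.5293, -0.056, 0.0985]
orientation: [[-1.0, -0.03, -0.002], [-0.03, 1.0, 0.0], [0.002, 0.001, -1.0]]
contact_force: [-0.6, 0.6, 0.0]
width: 0.0004
gripper_force: 0.0
```

Call:
arm_command([
  [0, 5, 0],
  [0, 5, 0],
  [0, 5, 0],
  [0, 5, 0],
  [0, 5, 0],
  [0, 5, 0],
  [0, 5, 0],
  [0, 5, 0],
  [0, 5, 0],
  [0, 5, 0],
  [0, 5, 0],
  [0, 5, 0],
  [0, 5, 0],
  [0, 5, 0],
  [0, 5, 0],
  [0, 0, 0],
  [0, 0, 0],
  [0, 0, 0],
], claw=[1, 1, 1, 1, 1, 1, 1, 1, 1, 1, 1, 1, 1, 1, 1, 1, 1, 1], twist=[0, 0, 0, 0, 0, 0, 0, 0, 0, 0, 0, 0, 0, 0, 0, 0, 0, 0])

```text
clock: 18.78
tcp_pos: [0.5301, 0.0185, 0.0991]
orientation: [[-1.0, -0.03, -0.0], [-0.03, 1.0, -0.0], [0.0, -0.0, -1.0]]
contact_force: [-0.7, 0.5, 0.5]
width: 0.0005
gripper_force: 0.0
```

```bash
python3 look.py p7 200 120 170 170 200 140 170 150
python3 - <<'E'
import pickle
from h import *
c=pickle.load(open('p7.pkl','rb'))['top']
g=cv2.cvtColor(c['frame'],cv2.COLOR_RGB2GRAY)
for r in (190,197,205,215,225,235,242):print(r,g[r,219:340:3])
E
```

```text
18.8833 [0.53016457 0.01831417 0.09909941] 0.0003757834177790286 0.017540335102239624 [ 0.1936979  -0.69581745 -0.10206364]
190 [143 139 142 143 144 140 141 143 143 143 133  82  71  72  71  70  71  71
  72  71  35  45  41  39  40  38  42  49  49  48  48  48  49  47  47  47
  46  46  46  45  44]
197 [141 142 142 142 144 143 142 142 116 116 115 114  95  91  89  85  81  78
  70  75  38  46  40  40  39  36  47  50  50  50  49  50  50  50  49  50
  49  49  49  49  50]
205 [144 145 143 146 143 146 142 119 113 115 115 115 113 106 106  45  29  28
  29  26  47  43  40  39  40  35  51  53  53  53  53  53  53  53  52  53
  53  53  52  52  51]
215 [147 149 145 147 146 144 139 113 113 113 112 114 115 113 115  46  29  27
  29  29  44  40  40  40  40  39  48  47  48  50  49  49  49  49  49  50
  51  52  52  51  53]
225 [144 145 147 147 146 146 142 112 111 112 112 113 114 117 118  50  34  41
  29  36  40  40  40  40  39  39  41  42  42  42  42  43  42  43  43  44
  43  44  44  44  46]
235 [146 146 149 146 148 143 147 133 111 112 111 113 103 104 104 106 106 106
 106  87  41  40  40  40  42 103  83  80 121 120 107 127  90  72  64  54
  49  44  38  35  36]
242 [147 145 145 148 145 143 142 144 139 116 104  86  89  90  92  94  95  96
  96  64  41  40  40  41  48  82  80  80 120 120 107 130  95  80  79  79
  79  79  80  79  80]
```

Call:
arm_command([
  [0, 5, 0],
  [0, 5, 0],
  [0, 5, 0],
  [0, 5, 0],
  [0, 5, 0],
  [0, 5, 0],
  [0, 4, 0],
  [0, 0, 0],
  [0, 0, 0],
  [0, 0, 0],
  [0, 0, 0],
], claw=[1, 1, 1, 1, 1, 1, 1, 1, 1, 1, 1], twist=[0, 0, 0, 0, 0, 0, 0, 0, 0, 0, 0])

```text
clock: 19.8
tcp_pos: [0.5302, 0.0523, 0.0991]
orientation: [[-1.0, -0.03, -0.0], [-0.03, 1.0, -0.0], [0.0, -0.0, -1.0]]
contact_force: [-0.6, 0.5, 0.2]
width: 0.0005
gripper_force: 0.0
```

```bash
python3 look.py p8 200 120 170 170 200 140 170 150
python3 - <<'E'
import pickle
from h import *
c=pickle.load(open('p8.pkl','rb'))['top']
g=cv2.cvtColor(c['frame'],cv2.COLOR_RGB2GRAY)
for r in (190,197,205,215,225,235,242,249):print(r,g[r,219:340:3])
E
```

```text
19.9 [0.5301413  0.05226489 0.09910563] 6.969023348291737e-05 0.0 [-0.4847118  -0.22946994  0.45329852]
190 [142 138 140 141 142 138 138 132 130 121 108  63  45  39  39  40  36  46
  47  47  47  47  47  47  46  47  46  47  47  46  46  46  45  45  45  45
  44  45  34  41  40]
197 [139 141 141 141 143 125  98  98  97  94  67  45  46  39  39  39  37  68
  49  48  50  50  50  50  49  49  50  48  49  48  49  49  49  49  48  49
  49  50  35  40  39]
205 [142 143 141 144 142 127 115 116 118  84  32  36  43  39  40  40  34  48
  52  53  52  53  52  52  51  52  53  53  52  53  52  52  52  52  51  52
  51  52  36  37  40]
215 [146 148 145 146 145 128 130 132 131  97  29  38  41  40  40  40  55  61
  48  48  49  48  48  48  48  49  49  50  49  50  50  50  51  51  51  51
  52  49  34  36  41]
225 [143 144 145 146 145 126 126 129 126  97  30  41  40  40  40  40  41  42
  40  42  41  41  42  41  42  42  42  43  41  42  43  42  42  43  43  43
  42  35  34  35  41]
235 [144 145 147 145 146 122 111 113 115 115 114  61  40  41  40  37  95 118
 117 116 104 104 100  99  94  73 118 114 109  76  81  57  52  48  48  43
  35  35  35  36  41]
242 [146 144 144 147 143 121  91  91  93  97  97  47  39  40  40  35  95 108
 109  99  83 107 104  83  79  80 128 126 131  93 116  82  79  79  79  79
  50  35  35  35  41]
249 [142 140 144 143 146 143 142 142 142 142 131  42  40  40  39  35  75  80
  80  79  79  80  79  79  79  79  79  79  79  79  80  79  79  79  78  78
  58  36  36  35  37]
```

Call:
arm_command([
  [0, -5, 15],
  [0, 0, 25],
  [0, 0, 22],
  [0, -12, 0],
  [0, -12, 0],
  [0, -12, 0],
  [0, 0, 0],
  [0, 0, 0],
  [0, 0, 0],
  [0, 0, 0],
  [0, 0, 0],
  [0, 0, 0],
  [0, 0, -25],
  [0, 0, -25],
  [0, 0, -25],
  [0, 0, -9],
  [0, 0, 0],
], claw=[1, 1, -0.3, -0.3, -0.3, -0.3, -0.3, -0.3, -0.3, -0.3, -0.3, -0.3, -0.3, -0.3, -0.3, -0.3, -0.3], twist=[0, 0, 0, 0, 0, 0, 0, 0, 0, 0, 0, 0, 0, 0, 0, 0, 0])

```text
clock: 21.32
tcp_pos: [0.5282, 0.0119, 0.0751]
orientation: [[-1.0, -0.031, -0.005], [-0.031, 1.0, 0.0], [0.005, 0.001, -1.0]]
contact_force: [-0.6, 0.0, 0.2]
width: 0.0571
gripper_force: 0.0
```

Call:
arm_command([
  [0, 0, -4],
  [0, 0, 0],
  [0, 0, 0],
  [0, 0, 0],
  [0, 0, 0],
  [0, 0, 0],
  [0, 0, 0],
  [0, 0, 0],
  [0, 0, 0],
  [0, 0, 0],
  [0, 0, 0],
  [0, 0, 0],
], claw=[-0.3, 1, 1, 1, 1, 1, 1, 1, 1, 1, 1, 1], twist=[0, 0, 0, 0, 0, 0, 0, 0, 0, 0, 0, 0], squeeze=20)

```text
clock: 22.32
tcp_pos: [0.5309, 0.0112, 0.0737]
orientation: [[-1.0, -0.03, 0.001], [-0.03, 1.0, -0.0], [-0.001, -0.001, -1.0]]
contact_force: [0.9, -0.7, 5.4]
width: 0.0277
gripper_force: 20.4
```

Call:
arm_command([
  [0, 3, 10],
  [0, 3, 10],
  [0, 4, 10],
  [0, 10, 12],
  [0, 10, 13],
  [0, 10, 8],
  [0, 10, 8],
  [0, 10, 7],
  [0, 12, 5],
  [0, 12, 5],
  [0, 11, 4],
  [0, 10, 5],
  [0, 10, 4],
  [0, 10, 4],
  [0, 13, 5],
  [0, 13, 5],
  [0, 14, 5],
  [0, 12, 8],
  [0, 11, 8],
  [0, 0, 0],
], claw=[1, 1, 1, 1, 1, 1, 1, 1, 1, 1, 1, 1, 1, 1, 1, 1, 1, 1, 1, 1], twist=[0, 0, 0, 0, 0, 0, 0, 0, 0, 0, 0, 0, 0, 0, 0, 0, 0, 0, 0, 0], squeeze=15)

```text
clock: 23.98
tcp_pos: [0.5314, 0.2022, 0.2112]
orientation: [[-0.999, -0.032, 0.003], [-0.032, 0.999, 0.002], [-0.003, 0.002, -1.0]]
contact_force: [1.1, -0.2, -1.4]
width: 0.0253
gripper_force: 15.1
```

```bash
python3 look.py p9 150 110 270 220 200 130 200 170
```

```text
24.0833 [0.53043115 0.19993355 0.20962145] 0.025923498808896252 15.156243777601048 [ 0.64049178 -0.86410957 -1.33087556]
```

View pics/p9.png

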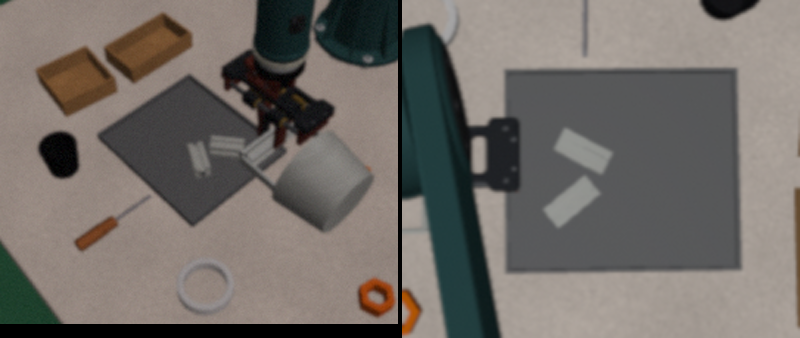

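Call:
arm_command([
  [0, -13.8, -4.4],
  [0, -13.8, -4.4],
  [0, -13.8, -4.4],
  [0, -13.8, -4.4],
  [0, -13.8, -4.4],
  [0, -13.8, -4.4],
  [0, -13.8, -4.4],
  [0, -13.8, -4.4],
  [0, -13.8, -4.4],
  [0, -10, -12],
  [0, -10, -12],
  [0, -10, -12],
  [0, -10, -12],
  [0, -10, -12],
  [0, 0, 0],
  [0, 0, 0],
], claw=[1, 1, 1, 1, 1, 1, 1, 1, 1, 1, 1, 1, 1, 1, 1, 1], twist=[0, 0, 0, 0, 0, 0, 0, 0, 0, 0, 0, 0, 0, 0, 0, 0], squeeze=10)

```text
clock: 25.42
tcp_pos: [0.5293, 0.0238, 0.109]
orientation: [[-1.0, -0.027, -0.002], [-0.027, 1.0, 0.0], [0.002, 0.0, -1.0]]
contact_force: [-0.9, -0.2, 1.4]
width: 0.0004
gripper_force: 0.0
```

```bash
python3 look.py p10 150 110 270 220 200 130 200 170; python3 - <<'E'
import pickle
from h import *
for n in('p8','p10'):
    c=pickle.load(open(n+'.pkl','rb'))['top']
    g=cv2.cvtColor(c['frame'],cv2.COLOR_RGB2GRAY)
    for r in (190,197,205,215,225,235,242,249):print(r,g[r,219:340:3])
E
```

```text
25.5167 [0.53036082 0.02484066 0.11000048] 0.00031062332075926116 0.0 [-0.38723632 -0.65921319 -0.07815351]
190 [142 138 140 141 142 138 138 132 130 121 108  63  45  39  39  40  36  46
  47  47  47  47  47  47  46  47  46  47  47  46  46  46  45  45  45  45
  44  45  34  41  40]
197 [139 141 141 141 143 125  98  98  97  94  67  45  46  39  39  39  37  68
  49  48  50  50  50  50  49  49  50  48  49  48  49  49  49  49  48  49
  49  50  35  40  39]
205 [142 143 141 144 142 127 115 116 118  84  32  36  43  39  40  40  34  48
  52  53  52  53  52  52  51  52  53  53  52  53  52  52  52  52  51  52
  51  52  36  37  40]
215 [146 148 145 146 145 128 130 132 131  97  29  38  41  40  40  40  55  61
  48  48  49  48  48  48  48  49  49  50  49  50  50  50  51  51  51  51
  52  49  34  36  41]
225 [143 144 145 146 145 126 126 129 126  97  30  41  40  40  40  40  41  42
  40  42  41  41  42  41  42  42  42  43  41  42  43  42  42  43  43  43
  42  35  34  35  41]
235 [144 145 147 145 146 122 111 113 115 115 114  61  40  41  40  37  95 118
 117 116 104 104 100  99  94  73 118 114 109  76  81  5
[... 1059 characters left out ...]
 52  52  53]
225 [136 113 122 114 119 122 142 144 122 115 118 125 127  95  49  37  46  29
  40  42  41  41  40  36  41  41  42  41  42  41  42  42  43  43  44  43
  44  43  44  44  44]
235 [128 105 106 106 106 121 146 144 143 143 137 131 121  98 130  86  80  83
  77  41  41  41  40  91  98  80  80  79  80  78  76  74  72  64  54  49
  43  40  37  36  35]
242 [118  98  84  85  92 141 142 144 143 142 136 130 127 108 111  81  80  80
  47  40  40  40  40  66  80  80  80  80  80  80  80  80  80  79  79  79
  79  79  79  79  79]
249 [102 102 105 120 131 131 129 129 130 123 120 128 123 116 103  79  80  77
  44  41  41  41  40  74  80  80  80  80  79  80  80  80  80  80  79  80
  79  79  79  79  79]
```

Call:
arm_command([
  [0, 0, 33],
  [0, 0, 33],
  [0, 0, 33],
  [-10, -37, 0],
  [-10, -37, 0],
  [-10, -37, 0],
  [-10, -37, 0],
  [-10, -37, 0],
  [-10, -37, 0],
  [0, 0, 0],
], claw=[1, 1, 1, 1, 1, 1, 1, 1, 1, 1], twist=[0, 0, 0, 0, 0, 0, 0, 0, 0, 0])

```text
clock: 26.35
tcp_pos: [0.4696, -0.2026, 0.2098]
orientation: [[-1.0, -0.027, 0.002], [-0.027, 1.0, -0.004], [-0.002, -0.005, -1.0]]
contact_force: [0.1, -0.2, -0.0]
width: 0.0002
gripper_force: 0.0
```

```bash
python3 look.py p11 150 110 270 220 200 130 200 170; python3 - <<'E'
import pickle
from h import *
c=pickle.load(open('p11.pkl','rb'))['top']
g=cv2.cvtColor(c['frame'],cv2.COLOR_RGB2GRAY)
for r in range(172,272,3):print(r,' '.join('%3d'%v for v in g[r,165:320:3]))
E
```

```text
26.45 [ 0.47022533 -0.19778585  0.20936351] 0.0001353543375328939 0.0 [-0.78899935  0.41530357 -0.44689461]
172 138 140 139 138 135 136 135 134 138 137 133 136 134 135 135 135 134 131 131 130 134 134 134 136 136 135 135 136 134  84  74  75  75  75  74  75  75  74  74  75  75  75  75  76  75  75  75  75  75  75  74  74
175 137 136 136 137 136 133 135 133 134 135 133 134 133 135 134 134 131 134 134 133 132 134 137 135 136 137 136 135 134  83  75  75  74  75  74  74  74  75  75  74  74  75  75  75  75  75  75  75  75  75  74  74
178 137 135 134 135 137 139 137 137 137 133 135 135 135 136 137 134 133 135 135 137 133 135 136 132 137 135 135 135 133  82  74  74  74  75  74  75  74  75  75  75  75  75  74  75  75  75  75  75  75  75  75  75
181 137 135 135 134 136 137 137 139 136 135 136 135 135 134 135 135 135 134 134 134 134 135 133 133 135 136 136 133 134  82  73  75  75  74  74  75  75  75  75  75  75  75  75  75  74  75  75  74  75  75  74  75
184 137 134 137 135 136 137 134 137 135 136 135 137 134 135 134 136 134 133 135 133 135 133 136 136 136 137 137 133 136  82  74  75  75  75  75 
[... 5515 characters left out ...]
  76  76  75  76  76  77  76  76  76  76  76  76  76  77  76  75
265 139 138 137 139 136 137 134 136 140 139 138 137 135 136 137 135 135 135 135 135 137 136 135 137 139 139 138 138 137  94  68  66  66  72  72  71  70  66  66  70  72  73  72  71  70  70  76  77  77  77  75  75
268 139 138 137 137 136 137 135 138 135 136 137 134 133 137 135 136 135 136 135 133 138 136 135 137 138 134 138 135 137 131 129 127 131 130 129 131 130 131 131 131 135 133 132 134 137 136 136 138 137 136 135 135
271 139 138 138 136 140 136 135 135 136 138 134 134 134 136 135 133 134 136 136 135 135 136 135 137 137 135 137 135 137 138 135 137 133 134 132 137 138 136 136 138 136 139 137 137 139 140 137 136 137 137 135 137
```

The pot slipped out and now lies on the bench, its bar at columns 252–264 and rows 193–250. The nut lies flat on the bench at about (239,221), just outside the tray.

```bash
python3 - <<'E'
import pickle
from h import *
c=pickle.load(open('p11.pkl','rb'))['top']
print('bar',[onz(c,p,.09) for p in[(258.5,196),(257,247)]],'mid',onz(c,(257.7,221.5),.09), 'edges',onz(c,(250.5,215),.085),onz(c,(264,215),.085))
print('nut',onz(c,(239.5,221),.026),'L/R',onz(c,(228,220),.026),onz(c,(251,220),.026))
print('base',onz(c,(183,221),.06),'rimtop',onz(c,(234,221),.146))
# bars
m=((c['frame'].mean(2)>95)).astype(np.uint8);m[:,:268]=0;m[:,345:]=0;m[:185]=0;m[255:]=0
for k in cv2.findContours(m,0,2)[0]:
    if cv2.contourArea(k)>50:
        r=cv2.minAreaRect(k);b=cv2.boxPoints(r);print('bar',onz(c,r[0],.035),[onz(c,p,.035)[:2] for p in b],r)
E
```

```text
bar [array([0.5764, 0.1191, 0.09  ]), array([0.457 , 0.1198, 0.09  ])] mid [0.5164 0.1195 0.09  ] edges [0.5315 0.137  0.085 ] [0.5322 0.1052 0.085 ]
nut [0.5185 0.1669 0.026 ] L/R [0.5204 0.1956 0.026 ] [0.5216 0.1383 0.026 ]
base [0.5146 0.3002 0.06  ] rimtop [0.5149 0.1699 0.146 ]
bar [0.4956 0.0527 0.035 ] [array([0.4836, 0.0888]), array([0.5307, 0.0379]), array([0.5076, 0.0165]), array([0.4606, 0.0675])] ((285.1689453125, 231.1275634765625), (12.70595932006836, 27.986330032348633), 48.366458892822266)
bar [0.5591 0.036  0.035 ] [array([0.56  , 0.0743]), array([0.5882, 0.061 ]), array([ 0.5582, -0.0024]), array([0.53  , 0.0111])] ((292.4000244140625, 205.7000274658203), (28.174457550048828, 12.521980285644531), 26.56505012512207)
```

Call:
arm_command([
  [5, 35.5, -4],
  [5, 35.5, -5],
  [5, 35.5, -5],
  [5, 35.5, -5],
  [5, 35.5, -5],
  [5, 35.5, -5],
  [5, 35.5, -5],
  [5, 35.5, -5],
  [6, 35, -5],
  [0, 0, -24],
  [0, 0, -24],
  [0, 0, -24],
  [0, 0, -20],
  [0, 0, 0],
  [0, 0, 0],
], claw=[-0.3, -0.3, -0.3, -0.3, -0.3, -0.3, -0.3, -0.3, -0.3, -0.3, -0.3, -0.3, -0.3, -0.3, -0.3], twist=[-0.03, 0, 0, 0, 0, 0, 0, 0, 0, 0, 0, 0, 0, 0, 0])

```text
clock: 27.7
tcp_pos: [0.5149, 0.1237, 0.0722]
orientation: [[-1.0, -0.002, -0.002], [-0.002, 1.0, -0.0], [0.002, -0.0, -1.0]]
contact_force: [-0.9, 0.1, 0.4]
width: 0.0573
gripper_force: 0.0
```

Call:
arm_command([
  [0, 0, 0],
  [0, 0, 0],
  [0, 0, 0],
  [0, 0, 0],
  [0, 0, 0],
  [0, 0, 0],
  [0, 0, 0],
  [0, 0, 0],
  [0, 0, 0],
  [0, 0, 0],
], claw=[1, 1, 1, 1, 1, 1, 1, 1, 1, 1], twist=[0, 0, 0, 0, 0, 0, 0, 0, 0, 0], squeeze=18)

```text
clock: 28.53
tcp_pos: [0.5172, 0.122, 0.0733]
orientation: [[-1.0, 0.0, 0.002], [0.0, 1.0, -0.0], [-0.002, -0.0, -1.0]]
contact_force: [-0.3, -2.0, 5.9]
width: 0.0352
gripper_force: 17.9
```

Call:
arm_command([
  [0, 7, 10],
  [0, 7, 10],
  [0, 7, 10],
  [0, 11, 11],
  [0, 11, 11],
  [0, 13, 8],
  [0, 13, 8],
  [0, 13, 8],
  [0, 14.5, 5],
  [0, 14.5, 5],
  [0, 14.5, 4],
  [0, 15, 1],
  [0, 15, 1],
  [0, 15, 0],
  [0, 15, -3],
  [0, 15, -3],
  [0, 15, -3],
  [0, 0, 0],
], claw=[1, 1, 1, 1, 1, 1, 1, 1, 1, 1, 1, 1, 1, 1, 1, 1, 1, 1], twist=[0, 0, 0, 0, 0, 0, 0, 0, 0, 0, 0, 0, 0, 0, 0, 0, 0, 0])

```text
clock: 30.03
tcp_pos: [0.5157, 0.3407, 0.1543]
orientation: [[-1.0, -0.002, -0.001], [-0.002, 1.0, 0.001], [0.001, 0.001, -1.0]]
contact_force: [-1.2, -0.2, -1.9]
width: 0.0349
gripper_force: 17.9
```

```bash
python3 look.py p12 150 110 270 220 200 130 200 170; python3 - <<'E'
import pickle
from h import *
d=pickle.load(open('p12.pkl','rb'))
g=cv2.cvtColor(d['scene']['frame'],cv2.COLOR_RGB2GRAY)
for r in range(170,330,4):print(r,' '.join('%3d'%v for v in g[r,270:430:4]))
E
```

```text
30.1333 [0.51568299 0.33827085 0.15475568] 0.034804717626692676 17.927191257476807 [ 0.2819722  -0.68038183 -0.52485368]
170  60  62  61  66  59  66 125 133 135 135 136 134 134 135 132 138 134 136 135 138 136 137 135 130 141 137 136  78  18  17  14  17  25  22  29  29  27  34 133 135
174  67  66  65  64  65  59  48 117 132 135 133 137 135 137 139 138 137 140 132 136 138 139 137 135 135 135 136  44  17   9  19  22  20  24  27  26  31  60 138 140
178  64  65  69  67  69  63  66  45  98 136 132 138 139 139 138 137 142 138 136 137 133 134 134 137 138 136 129  24  15  14   9  18  23  25  28  22  25  77 135 137
182  64  61  65  65  65  64  64  66  54  73 128 136 141 138 141 137 142 142 141 143 139 138 134 138 136 137 113  17  17  16  18  22  21  26  22  12  20 117 137 137
186  64  65  65  66  66  65  68  64  67  58  53 124 139 136 140 140 142 140 142 141 141 137 137 134 138 137  60  15  15  14  18  22  25  24  22  17  17  82 139 138
190  66  65  64  62  66  64  67  65  67  67  63  46 112 140 140 139 137 142 142 138 143 139 135  95  46 121  40  19  17   9  18  20  22  26  23  26 104 137 140
[... 4880 characters left out ...]
 139 138  52  91 113  54  59  64  94 133 134
314 133 112 143 137 132 137 136 139 139 131 139 135 138 137 137 140 142 141 138 136 135 137 135 135 136 138 137 136 132 137 131  55  86 113 120  53  77 118 133 136
318 139 116 102 132 137 140 142 128 119 131 136 139 137 139 140 141 138 142 136 136 132 138 136 132 135 132 135 135 136 134 135  82  46  71  86  77  82 134 135 136
322 137 138 133 110 107 112 117 130 132 140 133 139 140 140 137 139 143 138 138 140 140 136 139 141 135 134 133 138 135 135 132 135 107  47  44  82 126 133 134 141
326 134 130 134 134 132 131 133 134 137 138 137 141 135 138 137 136 144 142 141 142 138 141 136 134 134 137 133 135 132 138 141 133 137 135 120 131 137 136 135 135
```

Call:
arm_command([
  [0, 0, 15],
  [0, -10, 0],
  [0, -14, 0],
  [0, -15, 0],
  [0, -15, 0],
  [0, -15, 0],
  [0, -15, 0],
  [0, -15, 0],
  [0, -15, 0],
  [0, -15, 0],
  [0, -15, 0],
  [0, -13, 0],
  [0, -8, 0],
  [0, -4, 0],
  [0, 0, -8],
  [0, 0, -8],
  [0, 0, -3],
  [0, 0, -2],
  [0, 0, -2],
  [0, 0, 0],
], claw=[1, 1, 1, 1, 1, 1, 1, 1, 1, 1, 1, 1, 1, 1, 1, 1, 1, 1, 1, 1], twist=[0, 0, 0, 0, 0, 0, 0, 0, 0, 0, 0, 0, 0, 0, 0, 0, 0, 0, 0, 0])

```text
clock: 31.8
tcp_pos: [0.5158, 0.1692, 0.1469]
orientation: [[-1.0, -0.001, -0.001], [-0.001, 1.0, -0.0], [0.001, -0.0, -1.0]]
contact_force: [0.7, 0.4, -2.0]
width: 0.0349
gripper_force: 17.9
```

```bash
python3 - <<'E'
from bench import robot
import numpy as np,cv2,pickle
d={n:robot.read_camera(n) for n in('scene','top')};pickle.dump(d,open('p13.pkl','wb'))
o=robot.observe();print(o['tcp_pos'],o['contact_force'],o['wrist_torque'],o['width'],o['gripper_force'])
g=cv2.cvtColor(d['top']['frame'],cv2.COLOR_RGB2GRAY)
for r in range(186,262,6):print(r,' '.join('%3d'%v for v in g[r,160:290:4]))
g=cv2.cvtColor(d['scene']['frame'],cv2.COLOR_RGB2GRAY)
for r in range(220,310,5):print(r,' '.join('%3d'%v for v in g[r,300:400:4]))
E
```

```text
[0.51615351 0.16910788 0.14746102] [ 0.0892527   0.95419248 -1.47516468] [-0.02472512 -0.08455858 -0.01133459] 0.03473454358556731 17.933346927165985
186  37  29  29  36  37  39  40  40  40  41  42  42  44  44  44  44  44  45  46  29  46  45  45  34  28  82  82  81  81  81  81  81  82
192  42  29  42  43  43  44  44  45  45  46  46  46  46  47  47  47  48  48  48  31  46  45  45  37  22  80  82  82  82  82  82  82  82
198  46  29  45  47  46  47  48  48  48  48  48  49  50  49  49  49  50  50  51  40  46  46  47  42  29  69  82  82  82  81  92 135 135
204  45  30  45  49  49  49  49  50  51  51  51  52  51  52  52  53  53  54  54  51  43  46  46  45  35  42  31  29  31  48 136 137 137
210  46  30  39  50  52  52  53  52  53  54  54  54  54  55  53  54  54  55  54  53  38  47  46  47  35  17  29  29  32  49  82  86 118
216  45  31  30  53  53  53  53  53  53  53  53  53  52  52  52  52  52  53  53  53  37  46  46  46  32  21  29  30  29  47  82  82  82
222  46  30  22  52  52  51  51  51  51  51  51  51  49  50  50  49  49  48  48  47  41  46  45  45  38  28  29  30  30  54  83  85 13
[... 1989 characters left out ...]
 139 135 141 140 139 142 142 142 135 139 138 139 139 137 135 135 137 135 136
280 136 131 134 133 139 139 136 139 135 139 141 136 137 142 144 138 138 139 138 142 141 138 136 137 135
285 134 137 133 137 135 138 135 137 137 141 141 140 139 139 137 141 139 142 138 140 140 139 138 137 133
290 144 139 135 134 135 136 136 134 138 135 141 134 138 136 136 139 140 139 144 138 139 137 137 135 132
295  96 143 136 137 133 134 138 133 141 138 135 135 138 138 140 139 138 142 140 136 136 139 139 136 140
300 133 119 141 137 138 139 140 135 138 141 137 135 142 138 137 132 142 135 142 137 139 135 137 138 133
305 133 137 139 137 135 135 139 139 136 139 136 136 137 139 139 141 137 137 138 141 138 136 137 127  84
```

```bash
python3 - <<'E'
import pickle
from h import *
s=pickle.load(open('p13.pkl','rb'))['scene']
for z in(0,.02,.04):print(z,onz(s,(355,267),z),onz(s,(384,240),z))
for th in(35,45,55):
    a=np.radians(th);b=np.array([.516,.169,.147+.014])
    for sx,n in((-60,'E'),(60,'T')):
        # pot frame: d=-y ; point x=-sx.. E at +60 along d
        r=60*(1 if n=='E' else -1); v=np.array([r,-165])  # (d,axis)
        u=v[0]*np.cos(a)+v[1]*np.sin(a); z=-v[0]*np.sin(a)+v[1]*np.cos(a)
        P=b+np.array([0,-u,z])/1000;print(th,n,P.round(3),proj(s,P))
        for dx in(-.06,.06):
            C=b+np.array([dx,165*np.sin(a)/1000,-165*np.cos(a)/1000]);print('   side',proj(s,C))
E
```

```text
0 [0.5128 0.2882 0.    ] [ 0.3848  0.2813 -0.    ]
0.02 [0.523  0.2949 0.02  ] [0.3976 0.2882 0.02  ]
0.04 [0.5333 0.3017 0.04  ] [0.4105 0.295  0.04  ]
35 E [ 0.516  0.214 -0.009] [335.1 252.4]
   side [363.7 244.8]
   side [333.  269.6]
35 T [0.516 0.313 0.06 ] [363.5 262. ]
   side [363.7 244.8]
   side [333.  269.6]
45 E [0.516 0.243 0.002] [342.6 256.9]
   side [370.5 246.1]
   side [339.4 271.5]
45 T [0.516 0.328 0.087] [369.3 260.4]
   side [370.5 246.1]
   side [339.4 271.5]
55 E [0.516 0.27  0.017] [350.  260.1]
   side [376.9 245.9]
   side [345.2 271.9]
55 T [0.516 0.339 0.116] [374. 257.]
   side [376.9 245.9]
   side [345.2 271.9]
```

```bash
python3 - <<'E'
import pickle
from h import *
s=pickle.load(open('p13.pkl','rb'))['scene']
t=np.linspace(0,2*np.pi,73)
for th in(40,50,60,70,80,90):
    a=np.radians(th);b=np.array([.516,.169,.161])
    P=[]
    for k in t:
        d,x=60*np.cos(k),60*np.sin(k)
        u=d*np.cos(a)-165*np.sin(a);z=-d*np.sin(a)-165*np.cos(a)
        P.append(proj(s,b+np.array([x,-u,z])/1000))
    P=np.array(P);i=P[:,1].argmax();j=P[:,0].argmax();l=P[:,0].argmin();print(th,'low',P[i],'right',P[j],'left',P[l],'zmin',161-165*np.cos(a)-60*np.sin(a))
g=cv2.cvtColor(s['frame'],cv2.COLOR_RGB2GRAY)
for r in range(222,272,4):print(r,' '.join('%3d'%v for v in g[r,330:402:3]))
E
```

```text
40 low [340.3 271.4] right [373.1 251.3] left [331.6 265.3] zmin -3.964589695823719
50 low [343.5 272. ] right [378.9 249.6] left [338.5 268.4] zmin 8.977377814582333
60 low [346.3 271.8] right [383.9 245.7] left [344.9 270.6] zmin 26.538475772933673
70 low [350.5 270.7] right [387.8 240.6] left [350.5 270.7] zmin 48.18511910411015
80 low [355.7 268.5] right [390.6 234.4] left [355. 268.] zmin 73.259585504224
90 low [361. 265.] right [392.4 228.9] left [357.8 262. ] zmin 101.0
222  60  97 127 122 118 122 124 123 125 129 131 133 134 133 130 124 114 108  93  87  80  75 100 124
226 122 133 107 102 108 111 120 122 124 128 128 129 135 129 131 127 123 110  98  69  75  36  43  92
230 124  95  88  97 101 106 112 119 125 129 130 130 132 132 130 130 123 122 114 112 128 118  73  89
234  80  81  83  92  99 101 111 114 121 126 125 129 128 130 131 130 131 125 120 111  98  89  79  86
238  68  72  74  83  86  96  99 106 110 117 121 121 125 126 129 132 129 125 102  84  77  74  91 121
242  57  62  67  74  78  88  90  98 103 112 115 115 126 126 126 127 109  85  82 101 134 136 141 138
246  53  53  62  64  72  79  84  87  95 100 108 111 117 124 115  89  85  84 111 138 133 137 134 142
250 104  65  54  57  63  71  80  85  87  93 102 109 111 101  85  83  86 110 136 137 135 140 141 141
254 141 144 112  58  52  61  69  75  82  86  94 102  89  87  84  87 125 137 136 136 142 141 139 137
258 137 140 140 137  95  56  54  66  72  77  86  86  89  85 105 135 144 139 139 136 136 141 140 141
262 137 141 138 143 143 130  71  57  62  70  88  85  95 132 137 135 137 136 137 139 137 138 139 140
266 145 142 142 142 142 141 141 116  59  83  93 125 137 139 138 134 138 141 137 141 139 139 140 138
270 138 142 143 144 144 145 146 140 139 135 140 139 141 141 138 141 138 138 139 140 139 140 142 138
```

Call:
arm_command([
  [0, -10, -14],
  [0, -9, -16],
  [0, 0, -16],
  [0, 0, -14],
  [0, 0, -9],
  [0, 0, -5],
  [0, 0, -2],
  [0, 0, 0],
], claw=[1, 1, 1, 1, 1, 1, 1, 1], twist=[0, 0, 0, 0, 0, 0, 0, 0])

```text
clock: 32.57
tcp_pos: [0.516, 0.1498, 0.0713]
orientation: [[-1.0, -0.001, -0.001], [-0.001, 1.0, -0.0], [0.001, -0.0, -1.0]]
contact_force: [0.2, -0.2, -0.7]
width: 0.0351
gripper_force: 18.0
```

Call:
arm_command([
  [0, 0, 0],
  [0, 0, 0],
  [0, 0, 0],
  [0, 7, 10],
  [0, 7, 10],
  [0, 7, 10],
  [0, 11, 11],
  [0, 11, 11],
  [0, 13, 8],
  [0, 13, 8],
  [0, 13, 7],
], claw=[1, 1, 1, 1, 1, 1, 1, 1, 1, 1, 1], twist=[0, 0, 0, 0, 0, 0, 0, 0, 0, 0, 0], squeeze=6)

```text
clock: 33.48
tcp_pos: [0.5162, 0.2334, 0.1478]
orientation: [[-1.0, -0.001, 0.001], [-0.001, 1.0, 0.0], [-0.001, 0.0, -1.0]]
contact_force: [-0.1, 0.2, -0.7]
width: 0.0332
gripper_force: 6.0
```

```bash
cat > tilt.py <<'E'
import pickle,sys
from h import *
from bench import robot
d={n:robot.read_camera(n) for n in('scene','top')};pickle.dump(d,open(sys.argv[1]+'.pkl','wb'))
s=d['scene'];o=robot.observe();print(o['tcp_pos'],o['contact_force'],o['width'],o['gripper_force'])
b=o['tcp_pos']+np.array([0,0,float(sys.argv[2])])
t=np.linspace(0,2*np.pi,73)
for th in(0,15,30,45,55,65,75,85):
    a=np.radians(th);P=[]
    for k in t:
        dd,x=60*np.cos(k),60*np.sin(k)
        u=dd*np.cos(a)-165*np.sin(a);z=-dd*np.sin(a)-165*np.cos(a)
        P.append(proj(s,b+np.array([x,-u,z])/1000))
    P=np.array(P);i=P[:,1].argmax();print(th,'low',P[i],'right',P[P[:,0].argmax()],'zmin',(b[2]-.165*np.cos(a)-.06*np.sin(a)).round(3))
g=cv2.cvtColor(s['frame'],cv2.COLOR_RGB2GRAY)
for r in range(230,312,5):print(r,' '.join('%3d'%v for v in g[r,320:428:4]))
E
python3 tilt.py p14 0.014
```

```text
[0.51707098 0.23439345 0.14801755] [ 0.65057767 -0.20036507 -1.06319944] 0.03283649328673572 6.038482746424982
0 low [340.  274.7] right [361.3 258.7] zmin -0.003
15 low [349.6 281.9] right [373.3 265. ] zmin -0.013
30 low [356.8 286.6] right [384.8 268.3] zmin -0.011
45 low [360.2 288.9] right [395.3 267. ] zmin 0.003
55 low [364.  289.4] right [401.3 264.8] zmin 0.018
65 low [367.5 288.9] right [406.3 260.3] zmin 0.038
75 low [372.4 287.6] right [410.2 254.6] zmin 0.061
85 low [377.7 285. ] right [412.9 248.2] zmin 0.088
230 129  87 109 128 111 114 121  51 124 136 122  79 137 109  71  95  78 116 124  73 104 134 138 136 136 140 138
235 127  86 105 104 128 124 140 137 137 137 141 132  99  74  60  67 100  65  76  66 116 136 136 137 134 133 135
240 113 123  64 113 135 140 139 141 144 131 113 101  87  75  70 118 126 107 122 135 136 136 141 139 141 143 141
245  81  71  68  67 138 139 139 138 125 129 118 108  94 101 136 130 127 122 127 135 140 142 135 142 141 143 139
250 138 139 138 117  86 139 133 126 129 128 124 112 122 134 133 133 126 128 114 142 140 137 140 139 145 143 143
255 136 138
[... 632 characters left out ...]
 135 139 130 133 133 135 137
285 138 135 142 135 141 141 138 141 141 110  55  67  83  91 106 126 139 131 137 130 131 136 131 135 132 132 132
290 136 134 138 136 135 135 135 136 137 138 124 113 122 137 139 142 135 133 135 132 132 132 133 135 133 134 140
295 136 129 138 138 137 133 139 135 136 141 137 137 140 142 138 134 140 136 140 134 134 132 134 137 133 131 135
300 135 140 140 134 141 136 137 138 136 134 136 134 138 139 139 141 135 135 138 132 106  92 114 131 135 138 134
305 138 138 138 137 138 138 135 136 139 141 139 135 132 135 137 139 139 140 125  85  77  47  55  83 116 134 136
310 141 142 144 139 138 134 136 140 140 141 136 138 134 137 136 136 136 134 107  81 124 134 103  56 101 136 136
```

Call:
arm_command([
  [0, 11, 0],
  [0, 12, 2],
  [0, 14, 3],
  [0, 14, 3],
  [0, 15, 1],
  [0, 15, 0],
  [0, 15, -1],
  [0, 15, -2],
  [0, 15, -3],
  [0, 14, -4],
  [0, 0, 0],
  [0, 0, 0],
], claw=[1, 1, 1, 1, 1, 1, 1, 1, 1, 1, 1, 1], twist=[0, 0, 0, 0, 0, 0, 0, 0, 0, 0, 0, 0], squeeze=5)

```text
clock: 34.58
tcp_pos: [0.5157, 0.3734, 0.1451]
orientation: [[-1.0, -0.002, -0.0], [-0.002, 1.0, 0.0], [0.0, 0.0, -1.0]]
contact_force: [0.6, -0.8, -1.2]
width: 0.0266
gripper_force: 6.3
```

```bash
python3 tilt.py p15 0.014
```

```text
[0.5155161  0.37210772 0.14494337] [ 0.33648965 -0.130428   -0.24472604] 0.027049607545891842 6.285750023089349
0 low [378.4 310.2] right [399.9 292.3] zmin -0.006
15 low [389.8 318.9] right [413.7 301.7] zmin -0.016
30 low [400.9 325.2] right [427.5 306.4] zmin -0.014
45 low [405.2 328.8] right [440.4 307.4] zmin -0.0
55 low [409.7 329.9] right [448.  304.6] zmin 0.015
65 low [414.4 330.1] right [454.5 300.4] zmin 0.035
75 low [418.9 329.2] right [459.6 295.2] zmin 0.058
85 low [424.9 327.2] right [463.3 287.8] zmin 0.085
230 127  82  98 128 136 140 142 141 140 144 134 136  77  75  34  11  19  27  15  15  12   6  16  87 139 137 135
235 132 139 104  89 131 140 140 138 141 140 142 136 136  18  17  22  23  14  15  23  42  20  29  15  48 135 135
240 117 129 132 130 138 140 142 140 142 139 142 135 136 124  33  43  43  35  45  16  20  16  30  48  36  16  77
245  81  73  76 132 144 139 141 141 143 140 140 138 137 143 135  37  21  39  91  22   9  23  23  36  87  32  24
250 140 139 140 142 143 140 141 142 138 138 141 135 135 136 137  25  15 110  17  25  22  14  16  77  63  23  20
255 139 137
[... 632 characters left out ...]
 121 114 103  91  83  70  62
285 139 135 136 137 138 143 138 140 136 140 144 136 141 107  86 138 136 130 126 128 127 123 113 102  85  81 131
290 136 139 139 137 140 140 139 138 138 140 140 142 140 140  88 104 126 128 128 129 128 128 118 103 110 134 135
295 135 135 135 141 137 136 138 138 135 140 140 139 139 139 138  73 110 128 126 127 128 127 105 117 126 128 134
300 137 137 134 134 143 140 139 141 137 138 136 138 141 143 140  89  60 119 119 106  92  99 101 110 114 127 129
305 137 138 138 139 138 142 137 134 137 141 138 136 136 142 139 133  54  52  65  77  83  93  99 105 113 116 128
310 141 140 141 136 139 139 136 140 144 141 141 141 136 142 139 138 136  65  54  63  74  80  92 101 103 109 117
```

Call:
arm_command([
  [0, 0, 0],
  [0, 0, 0],
  [0, 0, 8],
  [0, -6, 10],
  [0, -14, 0],
  [0, -16, 0],
  [0, -17, 0],
  [0, -17, 0],
  [0, -17, 0],
  [0, -17, 0],
  [0, -17, 0],
  [0, -17, 0],
  [0, -17, 0],
  [0, -17, 0],
  [0, -14, 0],
  [0, -10, 0],
  [0, -6, 0],
  [0, 0, -6],
  [0, 0, -6],
  [0, 0, 0],
], claw=[1, 1, 1, 1, 1, 1, 1, 1, 1, 1, 1, 1, 1, 1, 1, 1, 1, 1, 1, 1], twist=[0, 0, 0, 0, 0, 0, 0, 0, 0, 0, 0, 0, 0, 0, 0, 0, 0, 0, 0, 0], squeeze=40)

```text
clock: 36.35
tcp_pos: [0.5152, 0.17, 0.1501]
orientation: [[-1.0, -0.0, -0.002], [-0.0, 1.0, -0.0], [0.002, -0.0, -1.0]]
contact_force: [-0.5, -0.1, -0.9]
width: 0.0247
gripper_force: 39.1
```

```bash
python3 tilt.py p16 0.008
```

```text
[0.51564459 0.17036772 0.15082945] [ 0.40295547 -0.53373317 -1.00265215] 0.02514385803680173 39.099053889513016
0 low [324.  259.9] right [345.2 244.8] zmin -0.006
15 low [332.9 266.5] right [356.3 250.5] zmin -0.016
30 low [337.6 270.6] right [367. 252.] zmin -0.014
45 low [342.3 272.5] right [376.5 251.4] zmin -0.0
55 low [344.7 272.7] right [381.9 248.2] zmin 0.015
65 low [348.5 272. ] right [386.3 244.2] zmin 0.035
75 low [353.5 270.5] right [389.7 238.5] zmin 0.058
85 low [358.7 267.7] right [392. 232.] zmin 0.085
230 130  85  94 129 137 134 119 109 100 128 134 127 125 120 128 107  81 119 128  74 100 137 135 136 137 137 137
235 105 138 100  89 124 129 124 122 128 140 135 130 126 128 119 111  41  46  75  64 114 135 137 140 137 138 136
240  68 122 132 128 125 103 104 118 123 130 133 132 135 129 121 126 135 108 118 137 135 137 140 141 140 140 140
245  76  62 103  82  84  95 101 111 116 128 133 133 135 132 129 117 136 141 136 140 141 140 140 143 142 140 138
250 136  81  55  67  76  86  94 102 111 124 133 136 135 131 129 122 128 135 138 142 140 139 142 142 142 146 143
255 137 140  87
[... 628 characters left out ...]
 135 137 136 134 132 132 137
285 140 136 141 137 139 140 139 142 140 140 142 137 144 139 137 139 138 137 135 133 135 132 132 132 135 133 133
290 137 137 139 137 138 139 136 139 136 137 139 142 138 140 139 142 133 135 136 135 134 135 134 134 134 133 135
295 135 132 137 140 138 134 137 138 136 138 138 138 143 139 141 141 137 137 137 139 133 137 135 138 130 134 138
300 139 139 136 133 141 139 136 136 135 138 138 138 136 140 140 139 140 139 135 138 137 137 132 136 136 135 133
305 133 137 137 137 140 138 137 136 141 139 137 136 133 139 139 139 137 140 135 138 135 137 137 137 137 136 135
310 143 142 141 137 140 138 135 135 142 142 140 137 133 142 137 139 140 140 137 136 137 139 135 132 136 137 135
```

Call:
arm_command([
  [0, 0, -4],
  [0, 0, -4],
  [0, 0, 0],
  [0, 0, 0],
  [0, 0, 0],
  [0, 0, 0],
  [0, 3, -4],
  [0, 0, 0],
], claw=[1, 1, 1, -0.15, -0.15, -0.15, -0.15, -0.15], twist=[0, 0, 0, 0, 0, 0, 0, 0])

```text
clock: 37.12
tcp_pos: [0.5157, 0.1731, 0.1389]
orientation: [[-1.0, -0.0, -0.001], [-0.0, 1.0, -0.0], [0.001, -0.0, -1.0]]
contact_force: [-0.9, -0.3, -0.1]
width: 0.0502
gripper_force: 0.0
```

Call:
arm_command([
  [0, 9, 3],
  [0, 10, 3],
  [0, 12, 3],
  [0, 12, 3],
  [0, 12, 2],
  [0, 12, 2],
  [0, 12, 2],
  [0, 11, 0],
  [0, 11, 0],
  [0, 11, -1],
  [0, 10, -2],
  [0, 9, -3],
  [0, 0, 0],
  [0, 0, 0],
  [0, 0, 0],
], claw=[-0.15, -0.15, -0.15, -0.15, -0.15, -0.15, -0.15, -0.15, -0.15, -0.15, -0.15, -0.15, -0.15, -0.15, -0.15], twist=[0, 0, 0, 0, 0, 0, 0, 0, 0, 0, 0, 0, 0, 0, 0])

```text
clock: 38.37
tcp_pos: [0.5159, 0.3035, 0.1512]
orientation: [[-1.0, -0.0, -0.001], [-0.0, 1.0, -0.001], [0.001, -0.001, -1.0]]
contact_force: [0.3, -0.3, -0.2]
width: 0.0503
gripper_force: 0.0
```

```bash
python3 tilt.py p17 0.015
```

```text
[0.51606499 0.30326492 0.15146987] [-0.32149133  0.69349578  0.7214175 ] 0.05075368663159572 0.0
0 low [361.  290.9] right [380.5 273.9] zmin 0.001
15 low [369.5 298.7] right [393.4 280.9] zmin -0.008
30 low [377.6 304.1] right [406.1 284.8] zmin -0.006
45 low [383.3 307.1] right [417.7 285.2] zmin 0.007
55 low [385.9 307.8] right [424.5 283.2] zmin 0.023
65 low [389.7 307.6] right [430.3 278.6] zmin 0.042
75 low [395.5 306.5] right [434.8 272.7] zmin 0.066
85 low [401.2 304.1] right [437.9 265.8] zmin 0.092
230 126  85  95 128 136 138 136 136 113  17  49 133 116  23  24  23  13  21  20  18  20  27  33 122 133 137 130
235 132 134 102  99 130 134 120  81  73  53  80  85  82  22  12  40  27  18  32  27  19  47 127 136 135 136 134
240 113 124 129 127 136 138 131  98 102 100 107 107 109  83   8  50  45  17  13  23  98 133 136 137 135 135 138
245  77  71  81 129 138 130 125 114 120 118 118 124 120  51  28 103 111  18  42 126 138 136 140 140 137 139 137
250 120 118 108  97 103 100 103 109 119 122 123 125 125  63 116 119 121 103 135 138 138 133 138 135 142 141 143
255  74  91  94 116 130 13
[... 617 characters left out ...]
 126 133 132 134 128 131 130
285 125 102 102 114 127 135 138 136 136 125  92  84  87 113 134 137 135 134 129 131 131 131 133 127 130 133 127
290 132 132 134 137 139 135 131 136 135 133 119 136 137 137 134 139 133 133 135 133 132 131 131 129 133 131 132
295 130 132 134 137 136 130 134 134 134 136 136 134 138 136 137 133 134 134 136 132 131 133 133 138 129 129 132
300 138 133 131 131 136 136 131 136 132 133 134 130 134 134 136 139 133 134 134 133 133 132 129 132 132 131 133
305 132 132 133 135 135 135 134 131 137 134 137 132 134 135 134 137 135 138 134 136 134 134 137 133 137 133 134
310 138 137 136 135 136 137 135 136 139 138 130 137 135 135 134 136 135 136 134 135 131 132 133 133 132 134 131
```

Call:
arm_command([
  [0, 0, 35],
  [0, 0, 35],
  [0, -35, 0],
  [0, -38, 0],
  [0, -38, 0],
  [0, -38, 0],
  [0, -38, 0],
  [0, -38, 0],
  [0, -38, 0],
  [0, -38, 0],
  [0, 0, 0],
], claw=[-0.15, -0.15, -0.6, -0.6, -0.6, -0.6, -0.6, -0.6, -0.6, -0.6, -0.6], twist=[0, 0, -0.1, -0.12, -0.12, -0.12, -0.12, -0.12, -0.12, 0, 0])

```text
clock: 39.38
tcp_pos: [0.5162, -0.0036, 0.2219]
orientation: [[-0.678, 0.735, 0.001], [0.735, 0.678, -0.003], [-0.003, -0.002, -1.0]]
contact_force: [-0.7, 0.4, 0.0]
width: 0.0698
gripper_force: 0.0
```

```bash
python3 - <<'E'
import pickle
from h import *
from bench import robot
d={n:robot.read_camera(n) for n in('scene','top')};pickle.dump(d,open('p18.pkl','wb'))
o=robot.observe();print(o['tcp_pos'],np.round(o['orientation'],2)[:,1])
c=d['top'];g=cv2.cvtColor(c['frame'],cv2.COLOR_RGB2GRAY)
for r in range(178,276,3):print(r,' '.join('%3d'%v for v in g[r,150:275:3]))
E
```

```text
[0.51600202 0.00121094 0.22170244] [0.73 0.68 0.  ]
178 151 147 148 148 149 120 114  95  82 100 130 148 149 149 145 147 146 147 148 149 146 145 146 147 149 145 146 148 144 148 147 147 147 144  90  82  82  81  82  82  82  81
181 148 148 149 147 146 113 107 102 109 104  81  91 116 144 147 148 147 147 146 147 147 146 145 146 146 146 147 144 144 147 148 148 145 146  89  81  82  81  81  81  82  82
184 146 149 150 148 129 111 107  93  84  95 107 105  89  82 101 136 148 147 147 146 149 146 145 148 144 147 144 147 147 147 149 148 145 148  90  81  82  82  82  82  82  81
187 148 151 148 150 117 113 111 109 104  98  85  87 102 107  98  83  90 129 143 147 148 148 146 146 144 147 148 146 147 148 149 147 145 147  90  80  81  82  81  82  82  82
190 150 147 148 136 114 140 117 107 111 110 106 101  92  83  95 107 104  87  84 104 136 147 147 148 145 147 148 149 145 146 147 147 149 149  90  82  82  82  82  82  82  82
193 147 147 151 118 130 150 145 145 123 106 110 109 107 103  98  86  89 101 108  97  84  91 131 147 150 148 148 146 148 148 149 149 151 149  90  81  82  82  82  82  82  82
196 152 148 139 
[... 3927 characters left out ...]
  83  83  83
265 148 149 148 148 152 150 150 143 135 112 108 106 141 151 151 150 149 147 149 148 147 147 147 147 147 148 147 147 148 152 151 150 149 149 102  74  72  72  78  78  78  78
268 148 148 150 149 148 151 149 149 149 147 148 148 150 146 147 149 146 144 149 146 148 147 148 146 145 149 148 147 148 149 146 150 147 149 143 141 137 142 141 140 143 142
271 148 150 152 152 150 151 150 150 148 152 147 146 146 149 149 146 145 146 147 147 145 146 147 148 147 147 147 146 149 149 146 149 147 149 149 146 148 145 146 144 149 149
274 150 148 147 152 145 152 150 150 151 150 147 147 147 149 146 144 137 132 143 149 144 147 147 147 146 145 146 149 146 148 149 148 148 147 148 147 146 148 149 147 148 150
```

```bash
python3 - <<'E'
import pickle
from h import *
c=pickle.load(open('p18.pkl','rb'))['top']
a,b=onz(c,(166,182),.09),onz(c,(214,201),.09);print(a,b,np.linalg.norm(a-b))
v=b-a;print('mid',(a+b)/2,'bar ang',np.degrees(np.arctan2(v[1],v[0])))
print('nut',onz(c,(240,222),.026),'rim/base pts',onz(c,(153,208),.08),onz(c,(205,231),.08),'base',onz(c,(187,264),.05),onz(c,(152,256),.1))
g=cv2.cvtColor(c['frame'],cv2.COLOR_RGB2GRAY)
for r in range(209,239,2):print(r,' '.join('%3d'%v for v in g[r,226:258,]))
E
```

```text
[0.6045 0.3367 0.09  ] [0.5623 0.2229 0.09  ] 0.12137248452594189
mid [0.5834 0.2798 0.09  ] bar ang -110.34609055456052
nut [0.516  0.1656 0.026 ] rim/base pts [0.5433 0.3677 0.08  ] [0.4917 0.2434 0.08  ] base [0.4111 0.2892 0.05  ] [0.4317 0.3601 0.1   ]
209 147 148 148 148 148 146 146 146 146 144 143 142 143 145 147 148 148 149 148 150 150 151 151 151 144 123  97  84  83  82  83  82
211 148 148 150 150 149 147 145 143 140 138 137 136 127 116 116 122 126 131 136 140 145 147 149 149 143 122  98  84  82  82  83  82
213 150 150 149 149 145 139 138 139 138 138 136 137 137 138 138 134 130 127 120 110 101 101 113 129 137 122  98  84  83  82  82  82
215 151 151 152 148 143 139 138 138 136 133 125 125 128 132 135 137 138 138 137 137 129 105  79  81 103 107  94  83  81  83  83  83
217 149 147 143 140 138 138 136 129 108  84  75  88 113 134 141 139 138 140 139 137 131 108  80  75  87  95  89  80  79  81  83  83
219 146 140 138 137 137 130 110  85  74  87 113 135 146 148 149 150 149 146 142 138 136 126 102  77  72  82  84  79  79  82  83  83
221 148 144 141 138 133 110  80  69  83 117 142 15
[... 437 characters left out ...]
 107  84  78  81  80  78  79  82  83  83
229 153 151 145 139 138 137 137 135 131 129 126 117 103 105 123 136 138 137 136 128 108  86  85 106 122 116  95  80  79  82  83  83
231 151 153 152 148 143 140 139 139 138 138 137 137 138 137 137 138 137 129 109  87  85 105 130 145 144 124  96  80  79  82  84  83
233 152 152 152 152 150 150 149 148 144 141 142 142 140 138 137 130 111  89  85 104 128 142 147 148 141 120  95  80  80  82  83  83
235 151 151 151 152 152 152 152 149 147 147 150 150 149 148 149 144 139 138 139 143 147 149 149 149 144 123  96  81  79  82  83  83
237 152 151 150 148 149 150 150 151 151 150 151 151 151 150 150 150 150 149 148 147 147 148 149 150 144 124  96  81  79  83  84  83
```

Call:
arm_command([
  [7.4, 31, -6],
  [7.4, 31, -6],
  [7.4, 31, -6],
  [7.4, 31, -6],
  [7.4, 31, -6],
  [7.4, 31, -6],
  [7.5, 31, -6],
  [7.5, 31, -6],
  [7.5, 31, -6],
  [0, 0, -26],
  [0, 0, -26],
  [0, 0, -26],
  [0, 0, -20],
  [0, 0, 0],
], claw=[-0.5, -0.5, -0.5, -0.5, -0.5, -0.5, -0.5, -0.5, -0.5, -0.5, -0.5, -0.5, -0.5, -0.5], twist=[-0.122, -0.122, -0.122, -0.122, -0.122, -0.122, -0.122, -0.122, -0.122, 0, 0, 0, 0, 0])

```text
clock: 40.65
tcp_pos: [0.5787, 0.2825, 0.0651]
orientation: [[0.338, 0.941, -0.008], [0.941, -0.338, -0.002], [-0.005, -0.007, -1.0]]
contact_force: [-1.5, -0.7, 0.3]
width: 0.0658
gripper_force: 0.0
```

Call:
arm_command([
  [0, 0, 0],
  [0, 0, 0],
  [0, 0, 0],
  [0, 0, 0],
  [0, 0, 0],
  [0, 0, 0],
  [0, 0, 0],
  [0, 0, 0],
], claw=[1, 1, 1, 1, 1, 1, 1, 1], twist=[0, 0, 0, 0, 0, 0, 0, 0], squeeze=20)

```text
clock: 41.32
tcp_pos: [0.5842, 0.282, 0.0706]
orientation: [[0.34, 0.94, 0.002], [0.94, -0.34, 0.001], [0.002, 0.002, -1.0]]
contact_force: [0.5, -0.3, 5.5]
width: 0.0348
gripper_force: 20.0
```

Call:
arm_command([
  [0, 0, 10],
  [0, 0, 20],
  [0, 0, 22],
  [0, 0, 22],
  [0, 0, 20],
  [0, 0, 10],
  [0, 0, 0],
], claw=[1, 1, 1, 1, 1, 1, 1], twist=[0, 0, 0, 0, 0, 0, 0])

```text
clock: 41.9
tcp_pos: [0.5845, 0.2823, 0.1763]
orientation: [[0.34, 0.94, 0.004], [0.94, -0.34, 0.002], [0.003, 0.003, -1.0]]
contact_force: [0.3, 0.3, -1.7]
width: 0.0351
gripper_force: 20.0
```

Call:
arm_command([
  [0, 0, 0],
  [-34, 3, 0],
  [-34, 2, 0],
  [0, 0, 0],
], claw=[1, 1, 1, 1], twist=[0, 0, 0, 0], squeeze=5)

```text
clock: 42.23
tcp_pos: [0.5067, 0.2856, 0.1709]
orientation: [[0.339, 0.941, -0.01], [0.941, -0.339, -0.003], [-0.006, -0.009, -1.0]]
contact_force: [-1.6, -0.2, -0.3]
width: 0.0329
gripper_force: 5.0
```

Call:
arm_command([
  [0, 0, 0],
  [0, 0, 0],
  [0, 0, 0],
], claw=[1, 1, 1], twist=[0, 0, 0], squeeze=60)

```text
clock: 42.48
tcp_pos: [0.5159, 0.2867, 0.1729]
orientation: [[0.34, 0.94, -0.0], [0.94, -0.34, -0.0], [-0.0, 0.0, -1.0]]
contact_force: [-0.4, 0.9, -0.3]
width: 0.0311
gripper_force: 60.0
```

```bash
cat > tilt2.py <<'E'
import pickle,sys
from h import *
from bench import robot
d={n:robot.read_camera(n) for n in('scene',)};pickle.dump(d,open(sys.argv[1]+'.pkl','wb'))
s=d['scene'];o=robot.observe();print(o['tcp_pos'],o['contact_force'],o['width'],o['gripper_force'])
b=o['tcp_pos']+np.array([0,0,float(sys.argv[2])]);D=np.array(o['orientation'])[:,1].copy();D[2]=0
if '-' in sys.argv[3]:D=-D
X=np.array([-D[1],D[0],0])
t=np.linspace(0,2*np.pi,73)
for th in(0,15,30,45,60,75,90):
    a=np.radians(th);P=[]
    for k in t:
        dd,x=.06*np.cos(k),.06*np.sin(k)
        P.append(proj(s,b+X*x+D*(dd*np.cos(a)-.165*np.sin(a))+np.array([0,0,-dd*np.sin(a)-.165*np.cos(a)])))
    P=np.array(P);i=P[:,1].argmax();print(th,'low',P[i],'right',P[P[:,0].argmax()],'left',P[P[:,0].argmin()],'zmin',(b[2]-.165*np.cos(a)-.06*np.sin(a)).round(3))
g=cv2.cvtColor(s['frame'],cv2.COLOR_RGB2GRAY)
for r in range(215,320,5):print(r,' '.join('%3d'%v for v in g[r,310:428:4]))
E
python3 tilt2.py p19 0.012 +
```

```text
[0.51608669 0.28670766 0.17297494] [-0.22291283 -0.1947308  -0.76402946] 0.031194559289052595 59.99119671875171
0 low [357.2 283.3] right [376.9 266.4] left [332.4 262.4] zmin 0.02
15 low [367.9 278.1] right [391.5 257.9] left [346.9 258.9] zmin 0.01
30 low [380.9 271.2] right [405.  249.9] left [361.7 251.4] zmin 0.012
45 low [393.5 262.7] right [416.7 239.1] left [376.1 241.8] zmin 0.026
60 low [407. 253.] right [426.1 231.8] left [389.2 230.5] zmin 0.051
75 low [418.6 242.3] right [432.8 222.7] left [400.2 214.1] zmin 0.084
90 low [427.9 231.1] right [436.5 218.1] left [407.8 197.3] zmin 0.125
215  94  86  69  66  69  46  15  22  24  25  13  19  29  22  60  50  52  44  30  68 121 128 134 134 133 138 136 137 136 136
220  66  69  66  71  68  67  21  14  20  26  59  55  20  19  17   4  34 130 118 109  94 105 134 132 136 130 134 138 137 137
225  66  65  68  88  80 101 126  22  28  67  67  12  25  80  52   4  89 127  88  71  54  37  85 127 132 132 132 132 135 133
230  68  69 107 112  83 108 131 112  86 134  78  11  38  87  78  62  87  83  70  63  55  54  84 126 133 132 134 136 133 134

[... 1407 characters left out ...]
 136 134 137 137 138 135 135 134 108  97 105 120 134 136 130 132 131 133 134 133
295 132 136 134 129 134 139 137 133 137 133 131 135 135 137 135 137 137 136 135 135 135 136 131 137 131 134 132 134 132 132
300 136 133 136 138 137 131 134 135 134 134 134 130 133 132 137 135 138 139 137 137 133 136 134 131 128 132 136 133 131 130
305 135 133 135 136 137 138 134 135 133 137 136 135 132 132 138 135 138 135 134 136 135 135 134 135 133 135 135 137 131 130
310 134 135 134 136 137 135 137 136 136 137 137 137 138 138 132 135 135 131 134 134 138 134 132 133 134 129 134 136 136 133
315 137 136 138 137 141 138 140 136 135 136 136 136 137 133 135 134 133 134 134 135 135 130 137 130 135 133 131 136 119 115
```

```bash
cat > asc.py <<'E'
import pickle,sys
from h import *
from bench import robot
def asc(f,x0,x1,y0,y1,st):
    f=f.astype(int);g=f.mean(2);rb=f[:,:,0]-f[:,:,2]
    for r in range(y0,y1,st*2):
        print(r,''.join('.' if rb[r,c]>9 and g[r,c]>105 else ('#' if g[r,c]<40 else 'abcdefghijk'[min(10,int((g[r,c]-40)/10))]) for c in range(x0,x1,st)))
if __name__=='__main__':
    d={n:robot.read_camera(n) for n in('scene','top')};pickle.dump(d,open(sys.argv[1]+'.pkl','wb'))
    o=robot.observe();print(o['clock'],o['tcp_pos'],o['contact_force'],o['width'],o['gripper_force'])
    asc(d['scene']['frame'],290,440,180,320,2);asc(d['top']['frame'],120,300,170,280,2)
E
python3 asc.py p20
```

```text
42.6333 [0.51595324 0.28666672 0.17312676] [-0.91551293 -0.1099852  -0.96003585] 0.03083186075344679 59.9908702965741
180 ccccbabe........................cacb#############adb##f....................
184 cccccccbacf.....................b##bddca######aceeb####c...................
188 ccccccccccbad....................####accdeeefedb########af.................
192 ccccccccccccbabf.................g########################c................
196 ccccccccdccccccbac...........dca###########################a...............
200 cccccccccccccccccc#############bb###a######################a...............
204 ceghhhhhhhhhgdcccc#########aa####################d...c#a##d................
208 cfhhhiiiiihhgdccccc###############################cddeea#c.................
212 cegfffffefefecccccda#################c.e###aa#####e........................
216 eccccdddddeedcccccdcb#################aaaa##cabe...........................
220 gdccccccccccccccccdccb########cbba#########e.....feeg......................
224 fdccdccccdccdcccddcce..b###abbc####adfb###d...edcbb#aceg...................
228 edccccccccccccehih
[... 3777 characters left out ...]
...........geeeeeeeeeeeeeeeeeeeeeee
254 ......a###aaaaaaaa############cefh................................gdeeeeeeeeeeeeeeeeeeeeee
258 .........ebbaaaaaaa###########b...................................gdeeeeeeeeeeeeeeeeeeeeee
262 ...........gbaaaaaa############g..................................geeeeeeeeeeeeeeeeeeeeeee
266 ............caaaaaaa###########b..................................geeeefffffffffffffffffgg
270 ............gaaaaaaa############f.........................................................
274 .............baaaaaaa###########a.........................................................
278 .............faaaaaaa############f.eeeeeedc...............................................
```

Call:
arm_command([
  [0, 0, -4],
  [0, 0, -4],
  [0, 0, 0],
  [0, 0, 0],
  [0, 5, 0],
  [0, 5, -2],
  [0, 0, 0],
], claw=[1, 1, 1, 1, 1, 1, 1], twist=[0, 0, 0, 0, 0, 0, 0], squeeze=5)

```text
clock: 43.22
tcp_pos: [0.5157, 0.2977, 0.1639]
orientation: [[0.34, 0.94, 0.001], [0.94, -0.34, 0.001], [0.001, 0.001, -1.0]]
contact_force: [1.1, -0.2, 5.1]
width: 0.0338
gripper_force: 5.0
```

```bash
python3 asc.py p21
```

```text
43.3167 [0.51539151 0.29703736 0.16382055] [ 0.81595331 -1.11181431  4.62795545] 0.033993182344375567 5.039134138642112
180 ccccbaae..........................d##################c.....................
184 cccccccbacg.......................cc################abcg...................
188 ccccccccccbad....................g##bcb###########bed###b..................
192 ccccccccccccbabf..................c###acdddeddeeffca######e................
196 cccccccccccccccbac.................c#####accdcca###########b...............
200 cdccccccccccccdcccabe...........gdb##########################e.............
204 ceghhhhhhhhggdcccccc######cca################################c.............
208 dfhihhiiihihgdcccccb###############################bege#####b..............
212 cegfggffffefeccccccca##############################adddcb##e...............
216 edcdddddddeedccdccccb##################bec##########d....fg................
220 gdcccccccccccccccccccb#################cdcccbaa###acf......................
224 fdcccccccccdccccddcce..c##########a#####a####eedcbb#aceg...................
228 ecccccccccccccdh
[... 3779 characters left out ...]
...........geeeeeeeeeeeeeeeeeeeeeee
254 ...ga##aaaaaaaa############ceefg..................................gdeeeeeeeeeeeeeeeeeeeeee
258 .......ebaaaaaa############ah.....................................gdeeeeeeeeeeeeeeeeeeeeee
262 ........daaaaaaa############f.....................................gdeeeeeeeeeeeeeeeeeeeeee
266 ........gbaaaaaa############a.....................................geeeefffffffffffffffffff
270 .........daaaaaaa############f............................................................
274 .........gbaaaaaa############a............................................................
278 ..........caaaaaaa############e....eeeeeedc...............................................
```

```bash
python3 - <<'E'
import pickle
from h import *
d=pickle.load(open('p21.pkl','rb'));b=np.array([.5154,.297,.164+.014]);D=np.array([.94,-.34,0]);X=np.array([.34,.94,0])
t=np.linspace(0,2*np.pi,73)
for th in(0,15,30,45,60):
    a=np.radians(th)
    for n in('scene','top'):
      for h,r in((165,60),(70,74)):
        P=np.array([proj(d[n],b+X*r*np.sin(k)/1e3+D*(r*np.cos(k)*np.cos(a)-h*np.sin(a))/1e3+np.array([0,0,-r*np.cos(k)*np.sin(a)-h*np.cos(a)])/1e3) for k in t])
        print(th,n,'base' if r==60 else 'rim','low',P[P[:,1].argmax()],'up',P[P[:,1].argmin()],'R',P[P[:,0].argmax()],'L',P[P[:,0].argmin()])
    print('zmin',b[2]-.165*np.cos(a)-.06*np.sin(a))
print([proj(d['scene'],b+X*s) for s in(-.063,.063)],[proj(d['top'],b+X*s) for s in(-.063,.063)])
E
```

```text
0 scene base low [357.9 287. ] up [356.6 248.7] R [379.5 270.1] L [335.1 266. ]
0 scene rim low [365.3 273.6] up [360.4 224.6] R [391.  251.6] L [332.2 246.5]
0 top base low [187.5 245.1] up [189.  197.6] R [212.1 221.7] L [164.5 220.8]
0 top rim low [178.9 252.5] up [181.  187.9] R [212.3 220.7] L [147.6 219.4]
zmin 0.013000000000000012
15 scene base low [370.7 281.8] up [374.2 241.7] R [394.2 261.6] L [349.5 262.5]
15 scene rim low [366.7 272.2] up [369.1 220.2] R [398.  245.5] L [339.  247.3]
15 top base low [179.7 260.9] up [183.2 214.2] R [205.7 237.8] L [156.9 238.4]
15 top rim low [174.2 259.5] up [179.2 196.8] R [209.5 228.5] L [143.4 229.2]
zmin 0.0030930959561525084
30 scene base low [383.6 274.9] up [387.2 232.7] R [407.7 251.7] L [364.3 255. ]
30 scene rim low [371.5 270. ] up [379.3 214.9] R [403.5 239.1] L [346.9 244.2]
30 top base low [173.8 275.2] up [176.3 230.8] R [198.8 251.7] L [148.6 252.9]
30 top rim low [169.9 264.6] up [173.5 206.5] R [206.3 236.3] L [139.  234.9]
zmin 0.0051058083755676255
45 scene base low [398.  266.5] up [400.4 222.3] R [419.5 242.9] L [378.6 245.4]
45 scene rim low [379.3 266.8] up [385.2 209.1] R [407.2 235.5] L [355.3 239.4]
45 top base low [165.8 287.3] up [166.3 246.8] R [191.5 268.5] L [139.7 267.4]
45 top rim low [169.5 267.2] up [167.  216.4] R [202.9 244. ] L [134.7 241.3]
zmin 0.018900974233026814
60 scene base low [409.6 256.8] up [411.  211.2] R [428.9 235.8] L [391.8 232.2]
60 scene rim low [384.9 262.6] up [386.8 203.4] R [408.9 232.5] L [363.5 233.2]
60 top base low [160.7 296.5] up [155.7 261.4] R [184.1 281.8] L [130.9 275.7]
60 top rim low [170.1 267.2] up [157.  225.8] R [199.4 250.9] L [130.9 241.2]
zmin 0.04353847577293369
[array([353.2, 212.9]), array([377.6, 252.6])] [array([200.3, 229.7]), array([145. , 208.3])]
```

Call:
arm_command([
  [0, 0, 0],
  [0, 0, 8],
  [-3, -10, 6],
  [-8, -18, 0],
  [-8, -20, 0],
  [-8, -20, 0],
  [-6, -18, 0],
  [-2, -11, 0],
  [0, 0, -7],
  [0, 0, -5],
  [0, 0, 0],
], claw=[1, 1, 1, 1, 1, 1, 1, 1, 1, 1, 1], twist=[0, 0, 0, 0, 0, 0, 0, 0, 0, 0, 0], squeeze=40)

```text
clock: 44.23
tcp_pos: [0.4803, 0.2, 0.1647]
orientation: [[0.34, 0.94, -0.0], [0.94, -0.34, 0.0], [0.0, -0.0, -1.0]]
contact_force: [-0.0, -0.2, -1.1]
width: 0.0324
gripper_force: 39.9
```

Call:
arm_command([
  [0, 0, 0],
  [0, 0, 0],
  [0, 0, 0],
  [0, 0, 0],
  [0, 0, 0],
  [0, 0, 0],
  [0, 0, 0],
], claw=[-0.15, -0.15, -0.15, -0.15, -0.15, -0.15, -0.15], twist=[0, 0, 0, 0, 0, 0, 0])

```text
clock: 44.82
tcp_pos: [0.48, 0.1999, 0.1656]
orientation: [[0.34, 0.94, -0.0], [0.94, -0.34, 0.0], [0.0, -0.0, -1.0]]
contact_force: [0.1, -0.2, 0.1]
width: 0.0504
gripper_force: 0.0
```

```bash
python3 asc.py p22
```

```text
44.9167 [0.48005436 0.19978048 0.16556404] [-0.18225758 -0.03065318  0.03823922] 0.050595221922223065 0.05084446682303678
180 ccccbaae...e#############db################ccb#a...........................
184 cccccccbacf.b##############cf....cabba####b................................
188 ccccccccccbaca#############cedcdb####bdg...................................
192 ccccccccccccba########b#####....e###d......................................
196 cdccccccccccdcca###c.e###bf.....b##b.......................................
200 cccccccccccccdcca##aee###f..h...c##c.gggg..................................
204 ceghhhh.h.hhgdcdccccb###aggfeeffgggggfeddcbbbcf............................
208 cfhhh.iiiihhgdcccccccca##bddeggggfefffgggggfdcbbc..........................
212 cegfgffffeffecccccddccccccceeeedddefgggfffffffghgfg........................
216 edddddddeeeedccdcddcdcdbbddegggfeeeeddddefghggffffgh.......................
220 gdccccccccccccccdcccdbcf..ffggffffgggghgffeeddefghgg.......................
224 fdccccccccddccddddcce.....gffffggghhhhhhhhhghgedeecdfeeg...................
228 ecccccccdccccc
[... 3781 characters left out ...]
####.......geeeeeeeeeeeeeeeeeeeeeee
254 aaaaa####abbbbbbbbbbabbbaaaaaaaaaaaaaaaaaaaaaaaaaaaaaa#####f......geeeeeeeeeeeeeeeeeeeeeee
258 aaaaaa####ababbbaaaaaaaaaaaaaaaaaaaaaaaaaaaaaaaaaaaaaa#####.......geeeeeeeeeeeeeeeeeeeeeee
262 aaaaaa#####aaaaaaaaaaaaaaaaaaaaaaaaaaaa########aaaaaaaa####d......geeeeeeeeeeeeeeeeeeeeeee
266 aaaaaa######aaaaaaaaaaaaaaaaaa#################aaaaaaaa####a......geeeefffffffffffgggffggg
270 aaaaaa#######aaaaaaaaaa########################baaaaaaa#####g.............................
274 aaaaaa#######################a##################aaaaaaaa####c.............................
278 aaaaaa###############bdfg.......gda#############aaaaaaaa#####.............................
```

Call:
arm_command([
  [0, 0, 38],
  [0, -10, 38],
  [5, -40, 0],
  [5, -40, 0],
  [5, -40, 0],
  [5, -40, 0],
  [0, 0, 0],
], claw=[-0.5, -0.5, -0.5, -0.5, -0.5, -0.5, -0.5], twist=[0, 0, 0, 0, 0, 0, 0])

```text
clock: 45.5
tcp_pos: [0.5013, 0.0235, 0.2419]
orientation: [[0.345, 0.939, 0.002], [0.939, -0.345, -0.004], [-0.003, 0.003, -1.0]]
contact_force: [0.6, 1.0, 1.1]
width: 0.0658
gripper_force: 0.0
```

```bash
python3 asc.py p23
```

```text
45.6 [0.5002037  0.02835205 0.24158721] [-0.15737003  0.66304717 -0.39821506] 0.06561409014561312 0.0
180 ccccbabe...................................................................
184 cccccccbabf................................................................
188 ccccccccccbad..............................................................
192 ccccccccccccbabe...........................................................
196 cccccccccccbcccbac.......gg................................................
200 ccccccccccccccccccaae...ffeefefffgggffedcdef...............................
204 cegghhhhhhhggdccccccbabcdddfffgffeeeeefffffffef............................
208 cfhhhhhhhhhhgdcccccccccbceeeddddddeffggffffeefffg..........................
212 cefffffffeefeccccccccccccefgfffeeeddddddddeffgfggf.........................
216 ecdccdddddeddccccccccccdedgggggfffeeeddcccdddedddee........................
220 gdcccccccccccccccccccbcegfgffgfffffggggggfecaaabcedff......................
224 fdccccccccccccccddccd...hfggffffgggggggggggggfcabeecbceg...................
228 ddccccccccccccdhihhhi...gfffgggggg
[... 3761 characters left out ...]
hghj.......geeeeeeedbaaaaaaaaaa#aaa
254 ........................ihhhhhiihgffgghhhiiiiiiihhhiihiigh........gdeeeeeedbaaaaaaaaaaaaaa
258 .........................ihhgffggghhiiiiiiiiiihiiihhhihhgi........gdeeeeeeedbaaaaaaaaa####
262 ...........................gfdcbcgiiiiiiiiiiiiihhiihiiihh.........gdeeeeeeedbaaaaaaaa#####
266 ............................gcbbbdhiiiiiiihiiiiiiiiiiihh..........geeeeefffdaaaaaaaaa#####
270 .............................hcbbbdhiiiiiiiiiiiiiiiiihi....................gbaaaaaaaa#####
274 ..............................jgcbbcfhiiiiiiiiiiiiiih......................ebaaaaaaaa#####
278 .................................ifdcbdghiiiiiihihh........................dbaaaaaaaah.fcb
```

```bash
python3 - <<'E'
import pickle
from h import *
from asc import asc
d=pickle.load(open('p23.pkl','rb'));c,s=d['top'],d['scene']
W=onz(c,(202,251.5),.095);print(W)
for z in(0,.095,.165):print(z,'scene',proj(s,[W[0],W[1],z]),'top',proj(c,[W[0],W[1],z]))
t=np.linspace(0,2*np.pi,73)
for z,r in((0,.06),(.095,.074)):
    for n in('scene','top'):
        P=np.array([proj(d[n],[W[0]+r*np.cos(k),W[1]+r*np.sin(k),z]) for k in t]);print(z,n,P.min(0),P.max(0))
print(two(c,(199.5,242),s,(367,210)),onz(c,(199.5,242),.165))
print(two(c,(170,253),s,(391,216)),two(c,(229,232),s,(343,202)))
asc(c['frame'],150,256,214,300,1)
E
```

```text
[0.4442 0.2465 0.095 ]
0 scene [361.  243.8] top [208.2 249.8]
0.095 scene [365.2 224.1] top [202.  251.5]
0.165 scene [368.7 207.9] top [196.5 253. ]
0 scene [340.  226.9] [382.1 261.8]
0 top [184.6 226.2] [231.8 273.5]
0.095 scene [337.6 202.9] [393.1 247.2]
0.095 top [169.9 219.5] [234.  283.7]
(array([0.4625, 0.2457, 0.1706]), np.float64(0.0157)) [0.4677 0.2409 0.165 ]
(array([0.4395, 0.3039, 0.182 ]), np.float64(0.0128)) (array([0.4851, 0.184 , 0.1651]), np.float64(0.0156))
214 .................................................................................jjjjjjjjjjjjjjihfef.hfeee
216 ...............................................................................kjjjjigeeghjjjjjjjgddffedde
218 .............................................................................kjjjjigede......kjjjheddeedde
220 ..................................................jjiiiiiiij.................jjjjheddg........jjjjgdcdddde
222 ...........................................iihhgfffffffffffgggghhiij.........kjjjhedd.........kjjjgeddddde
224 .......................................ihgfedddddddeeeeee
[... 3456 characters left out ...]
..................................
288 ...................................eedcbdg............fedde...............................................
290 ...................................geedcbbf..........fedde................................................
292 ....................................geeddbbdg.......fedee.................................................
294 ......................................feedccccccccdddede..................................................
296 .......................................geeedeeeedeeeeef...................................................
298 .........................................ffgggfg..........................................................
```

Call:
arm_command([
  [-5, 31, -4],
  [-5, 31, -4],
  [-5, 31, -4],
  [-5, 31, -4],
  [-6, 31, -4],
  [-6, 31, -4],
  [-5, 31, -4],
  [0, 0, -22],
  [0, 0, -22],
  [0, 0, -20],
  [0, 0, 0],
], claw=[-0.45, -0.45, -0.45, -0.45, -0.45, -0.45, -0.45, -0.45, -0.45, -0.45, -0.45], twist=[0.102, 0.102, 0.102, 0.102, 0.102, 0.102, 0.104, 0, 0, 0, 0])

```text
clock: 46.52
tcp_pos: [0.4592, 0.2476, 0.1461]
orientation: [[-0.363, 0.932, -0.007], [0.932, 0.363, -0.002], [0.001, -0.007, -1.0]]
contact_force: [-0.4, -0.1, -0.0]
width: 0.0635
gripper_force: 0.0
```

Call:
arm_command([
  [0, 0, 0],
  [0, 0, 0],
  [0, 0, 0],
  [0, 0, 0],
  [0, 0, 0],
  [0, 0, 0],
  [0, 0, 0],
  [0, 0, 10],
  [0, 0, 10],
], claw=[1, 1, 1, 1, 1, 1, 1, 1, 1], twist=[0, 0, 0, 0, 0, 0, 0, 0, 0], squeeze=60)

```text
clock: 47.27
tcp_pos: [0.462, 0.2463, 0.1696]
orientation: [[-0.361, 0.933, -0.003], [0.933, 0.361, -0.001], [0.0, -0.003, -1.0]]
contact_force: [-0.0, -0.1, -1.2]
width: 0.0326
gripper_force: 59.9
```

Call:
arm_command([
  [8, 7, 4],
  [14, 10, 0],
  [14, 10, 0],
  [11, 9, 0],
  [2, 2, 0],
  [0, 0, -10],
  [0, 0, -8],
  [0, 0, -5],
  [0, 0, 0],
], claw=[1, 1, 1, 1, 1, 1, 1, 1, 1], twist=[0, 0, 0, 0, 0, 0, 0, 0, 0])

```text
clock: 48.02
tcp_pos: [0.5119, 0.2846, 0.1505]
orientation: [[-0.361, 0.933, 0.001], [0.933, 0.361, 0.0], [0.0, 0.001, -1.0]]
contact_force: [0.4, 0.3, 2.7]
width: 0.0323
gripper_force: 60.0
```

```bash
python3 - <<'E'
import pickle
from h import *
from asc import asc
from bench import robot
s=robot.read_camera('scene');o=robot.observe();print(o['tcp_pos'],o['contact_force'],o['width'])
t=np.linspace(0,2*np.pi,73)
for z,r in((0,.06),(.095,.074)):
    P=np.array([proj(s,[.511+r*np.cos(k),.2845+r*np.sin(k),z]) for k in t]);print(z,P.min(0),P.max(0))
asc(s['frame'],310,410,210,300,1)
E
```

```text
[0.51185673 0.28447093 0.15053769] [0.9747554  0.08597156 2.70726902] 0.03246547012163586
0 [332.7 247.5] [376.4 285.2]
0.095 [329.7 223.8] [387.5 271.9]
210 hhhggedcccccccccccccccccccccbaabde.....ecbba########################aaa#ad..........................
212 ffeeddddcccccccdccccdcccccdcccbbbdf...ea#####abaabba###############abbbbe...........................
214 ggggfdccccccccccccccccccccccdddddf...da######aa###################aceg..............................
216 ddeedcccccccccccccccccccccddefggg..fc############################abe................................
218 cccccccccccccccccccccccccdeeffffedcb#############################acf................................
220 cccccccccccccccccccccccbceffeeeca##################################bdef.....gfffeeeff...............
222 cccccccccccccccccccbccdeffggfeca###################################aabbcdfffeddddbbcdeeg............
224 cccccccccdccdddcccbcdf...fedeca####################################aabaaacdeedcbaa##abcddeg.........
226 cccccccccdefhggggffg.....gedc####################################bcdccbaababdeedcba####bdef.........
2
[... 3078 characters left out ...]
......................................................................
288 ....................................................................................................
290 ....................................................................................................
292 ....................................................................................................
294 ....................................................................................................
296 ....................................................................................................
298 ....................................................................................................
```

```bash
python3 - <<'E'
from h import *
from bench import robot
from asc import asc
d={n:robot.read_camera(n) for n in('scene','top')}
t=np.linspace(0,2*np.pi,73);D=np.array([.933,.361,0]);X=np.array([-.361,.933,0])
for dz in(.012,.019):
  b=np.array([.512,.2845,.1505+dz])
  for th in(0,10,20,30,45):
    a=np.radians(th);o=[]
    for n in('scene','top'):
      for h,r in((165,60),(70,74)):
        P=np.array([proj(d[n],b+X*r*np.sin(k)/1e3+D*(r*np.cos(k)*np.cos(a)-h*np.sin(a))/1e3+np.array([0,0,-r*np.cos(k)*np.sin(a)-h*np.cos(a)])/1e3) for k in t])
        o.append((n[0],r,P.min(0),P.max(0)))
    print(th,'zmin',(b[2]-.165*np.cos(a)-.06*np.sin(a)).round(3),*o)
asc(d['top']['frame'],140,230,180,270,1)
E
```

```text
0 zmin -0.003 ('s', 60, array([332.4, 248.2]), array([376.1, 285.9])) ('s', 74, array([329.4, 224.5]), array([387.1, 272.6])) ('t', 60, array([170.8, 199.5]), array([217.8, 246.4])) ('t', 74, array([154.9, 190.2]), array([218.6, 253.8]))
10 zmin -0.01 ('s', 60, array([336.6, 238.7]), array([380. , 278.5])) ('s', 74, array([331.3, 218.7]), array([389. , 270.6])) ('t', 60, array([174.6, 210.5]), array([221.2, 257. ])) ('t', 74, array([156.9, 195.9]), array([220. , 258.7]))
20 zmin -0.013 ('s', 60, array([340.8, 228.9]), array([384. , 270.2])) ('s', 74, array([333.3, 213.2]), array([390.9, 267.7])) ('t', 60, array([177.9, 221.5]), array([224.3, 267. ])) ('t', 74, array([158.7, 202.1]), array([221.2, 262.7]))
30 zmin -0.01 ('s', 60, array([344.9, 219.1]), array([388. , 261.3])) ('s', 74, array([335.4, 207.8]), array([392.7, 264. ])) ('t', 60, array([180.5, 232.5]), array([227. , 276.3])) ('t', 74, array([160.1, 208.6]), array([222.2, 265.8]))
45 zmin 0.003 ('s', 60, array([350.8, 204.7]), array([393.6, 247. ])) ('s', 74, array([338.4, 200.8]), array([395.3, 257.2])) ('t', 60, array([183.
[... 4856 characters left out ...]
#####bfhihgedccce..................
256 .......hcaaaaaaaaaaaaaa####################################adfgfdcccceg...................
258 ........ebaaaaaaaaaaaaa#########################abb####abcccddcccddf......................
260 ........gcaaaaaaaaaaaaaa#########################aaabbccddcccddeg.........................
262 .........ebaaaaaaaaaaaaa######################acdeeddddeeefgg.............................
264 .........fcaaaaaaaaaaaaa######################cg..........................................
266 .........hdbaaaaaaaaaaaaa#####################af..........................................
268 ..........fbaaaaaaaaaaaaa######################c..........................................
```

Call:
arm_command([
  [0, 0, 8],
  [14, 5, 0],
  [16, 6, 0],
  [12, 4, 0],
  [0, 0, -4],
  [0, 0, -4],
  [0, 0, 0],
  [0, 0, 0],
  [0, 0, 0],
  [0, 0, 0],
  [0, 0, 0],
  [0, 0, 0],
  [0, 0, 0],
  [0, 0, 0],
], claw=[1, 1, 1, 1, 1, 1, 1, -0.15, -0.15, -0.15, -0.15, -0.15, -0.15, -0.15], twist=[0, 0, 0, 0, 0, 0, 0, 0, 0, 0, 0, 0, 0, 0])

```text
clock: 49.33
tcp_pos: [0.5539, 0.2997, 0.1504]
orientation: [[-0.361, 0.933, -0.0], [0.933, 0.361, -0.0], [-0.0, -0.0, -1.0]]
contact_force: [0.2, 1.0, -0.6]
width: 0.0507
gripper_force: 0.1
```

Call:
arm_command([
  [0, 0, 20],
  [0, 0, 38],
  [-4, -20, 0],
  [-4, -33, 0],
  [0, -33, 0],
  [0, -30, 0],
  [0, 0, 0],
], claw=[-0.4, -0.4, -0.4, -0.4, -0.4, -0.4, -0.4], twist=[0, 0, 0, 0, 0, 0, 0])

```text
clock: 49.92
tcp_pos: [0.5458, 0.1793, 0.2087]
orientation: [[-0.358, 0.934, -0.0], [0.934, 0.358, -0.003], [-0.002, -0.001, -1.0]]
contact_force: [-0.2, 0.1, -0.0]
width: 0.0616
gripper_force: 0.0
```

```bash
python3 - <<'E'
from h import *
from bench import robot
from asc import asc
import pickle
d={n:robot.read_camera(n) for n in('scene','top')};pickle.dump(d,open('p25.pkl','wb'))
o=robot.observe();print(o['clock'],o['tcp_pos'],o['width'])
asc(d['scene']['frame'],310,420,200,306,2)
asc(d['top']['frame'],140,270,180,280,1)
E
```

```text
50.0167 [0.54626539 0.18295732 0.20875679] 0.06150543994142145
200 #########ae............................................
204 b######bccbacf.........................................
208 hb####acccdccbae.......................................
212 eda###cccccccdccbg.....................................
216 eedccccccdcddcce.......................................
220 ccccccdddccccf.........................feeg............
224 cddccdddcce......hhhhhgghhhiii......edcbb#acef.........
228 ccccdhihiii.....eeffghhiiihhhhhghhhhh....gdbdf.........
232 cccfiigedcei....dffffggfffeeffghhiiiihhhhhh.fg.........
236 ccbch.....cfi..ffffffffeeeeeefggggfffffgghi.e..........
240 e..dchii...i..heffffgfffeeeedddcccccdeffggf............
244 ....dcdeffg...fegggffffffeedddccbbbbbbbbbce............
248 ..............hfffffghhhhihgfdcbcbbbbbbabd.............
252 ..............gffg.iiiiiiijijiihebbabaaacf.............
256 ..............eehiiiiiiiiiiiiijiiiebbaabd..............
260 ..............gbdhiiiiiiiiiiiiiiiiiebaach..............
264 ...............babdgiiiiiiiijiiiiiihccf................
268 .............
[... 6632 characters left out ...]
bbbbbbbbbaa####e.........
270 ba##########################d.....................................................................gdbbbbbbbbbbbbbbba####c.........
272 ba##########################ch....................................................................hdbbbbbbbbbbbbbbba####bg........
274 ba##########################ch....................................................................iecbbbbbbbbbbbbbbaa###ae........
276 ba##########################bg......................ggffffeeedde..................................jfcbbbbbbbbbbbbbbba####d........
278 ba##########################af...................geeeeeeeeeeeedcd..................................hdbbbbbbbbbbbbbbbaa###bg.......
```

```bash
python3 - <<'E'
import pickle
from h import *
d=pickle.load(open('p23.pkl','rb'));c=d['top'];f=c['frame'].astype(int)
m=((f[:,:,0]-f[:,:,2]<6)&(f.mean(2)>100)).astype(np.uint8);M=np.zeros_like(m);M[208:238,224:250]=m[208:238,224:250]
ys,xs=np.nonzero(M);P=np.array([onz(c,(x,y),.026)[:2] for x,y in zip(xs,ys)])
for a in range(0,180,10):
    w=P@[np.cos(np.radians(a)),np.sin(np.radians(a))];print(a,(np.ptp(w)*1000).round(0),((w.max()+w.min())/2).round(3),end=' | ')
d=pickle.load(open('p25.pkl','rb'));s=d['scene']
t=np.linspace(0,2*np.pi,73)
for cx,cy in((.511,.2845),(.50,.295)):
  for z,r in((0,.06),(.095,.074)):
    Q=np.array([proj(s,[cx+r*np.cos(k),cy+r*np.sin(k),z]) for k in t]);print(cx,z,Q.min(0),Q.max(0))
g=s['frame'].astype(int)
for r in(246,250,254,258,262,266,270,274,278,282):print(r,np.nonzero((g[r,320:405,0]-g[r,320:405,2])<7)[0][[0,-1]]+320,end=' ')
E
```

```text
0 66.0 0.511 | 10 63.0 0.535 | 20 60.0 0.542 | 30 59.0 0.532 | 40 56.0 0.505 | 50 53.0 0.462 | 60 55.0 0.405 | 70 57.0 0.337 | 80 60.0 0.259 | 90 62.0 0.174 | 100 66.0 0.085 | 110 72.0 -0.007 | 120 76.0 -0.1 | 130 79.0 -0.19 | 140 79.0 -0.274 | 150 78.0 -0.351 | 160 75.0 -0.417 | 170 71.0 -0.471 | 0.511 0 [332.7 247.5] [376.4 285.2]
0.511 0.095 [329.7 223.8] [387.5 271.9]
0.5 0 [338.2 247.7] [382.  285.4]
0.5 0.095 [335.6 223.9] [393.5 272.1]
246 [325 392] 250 [340 391] 254 [340 391] 258 [340 389] 262 [340 388] 266 [341 384] 270 [343 381] 274 [344 380] 278 [348 375] 282 [355 369]
```

Call:
arm_command([
  [-10, -6, -10],
  [-10, -6, -34],
  [-10, -5, -38],
  [0, 0, -38],
  [0, 0, -38],
  [0, 0, -38],
  [0, 0, -2],
  [0, 0, 0],
  [0, 0, 0],
  [0, 0, 0],
  [0, 0, 0],
  [0, 0, 0],
  [0, 0, 0],
  [0, 0, 0],
  [0, 0, 0],
], claw=[-1, -1, -1, -1, -1, -1, -1, 1, 1, 1, 1, 1, 1, 1, 1], twist=[-0.105, -0.105, -0.105, -0.105, -0.105, 0, 0, 0, 0, 0, 0, 0, 0, 0, 0], squeeze=30)

```text
clock: 51.27
tcp_pos: [0.5173, 0.1671, 0.0121]
orientation: [[0.155, 0.988, 0.003], [0.988, -0.155, 0.001], [0.001, 0.003, -1.0]]
contact_force: [-0.4, 1.7, 9.4]
width: 0.0559
gripper_force: 29.7
```

Call:
arm_command([
  [0, 0, 22],
  [0, 0, 23],
  [7, -33, 0],
  [8, -37, 0],
  [8, -37, 0],
  [8, -37, 0],
  [8, -37, 0],
  [8, -37, 0],
  [8, -37, 0],
  [8, -37, 0],
  [8, -37, 0],
  [8, -37, 12],
  [8, -37, 12],
  [8, -37, 0],
  [7, -35, 0],
  [0, 0, -15],
  [0, 0, -25],
  [0, 0, -20],
], claw=[1, 1, 1, 1, 1, 1, 1, 1, 1, 1, 1, 1, 1, 1, 1, 1, 1, 1], twist=[0, 0, 0, 0, 0, 0, 0, 0, 0, 0, 0, 0, 0, 0, 0, 0, 0, 0])

```text
clock: 52.77
tcp_pos: [0.6181, -0.3096, 0.0192]
orientation: [[0.157, 0.988, 0.001], [0.988, -0.157, -0.001], [-0.001, 0.001, -1.0]]
contact_force: [0.9, 0.3, -0.8]
width: 0.056
gripper_force: 29.6
```

Call:
arm_command([
  [0, 0, 0],
  [0, 0, 0],
  [0, 0, 0],
  [0, 0, 0],
  [0, 0, 35],
  [0, 0, 35],
  [0, 20, 10],
], claw=[-0.65, -0.65, -0.65, -0.65, -0.3, -0.3, -0.3], twist=[0, 0, 0, 0, 0, -0.1, -0.1])

```text
clock: 53.35
tcp_pos: [0.6221, -0.2931, 0.1066]
orientation: [[0.354, 0.935, 0.01], [0.935, -0.354, -0.007], [-0.003, 0.012, -1.0]]
contact_force: [1.0, -0.2, 1.9]
width: 0.0578
gripper_force: 0.0
```

```bash
python3 - <<'E'
import pickle
from h import *
from asc import asc
from bench import robot
d={n:robot.read_camera(n) for n in('scene','top')};pickle.dump(d,open('p26.pkl','wb'))
o=robot.observe();print(o['clock'],o['tcp_pos'],np.round(o['orientation'],3)[:,1],o['width'])
c=d['top']
m=((c['frame'].mean(2)>95)).astype(np.uint8);m[:,:262]=0;m[:,362:]=0;m[:172]=0;m[258:]=0
for k in cv2.findContours(m,0,2)[0]:
    if cv2.contourArea(k)>50:
        r=cv2.minAreaRect(k);b=np.array([onz(c,p,.035)[:2] for p in cv2.boxPoints(r)]);print('bar',onz(c,r[0],.035),[(np.linalg.norm(e).round(3),np.degrees(np.arctan2(e[1],e[0])).round(1)) for e in(b[1]-b[0],b[2]-b[1])])
asc(c['frame'],140,250,180,270,2);asc(c['frame'],380,470,150,220,2)
E
```

```text
53.45 [ 0.62067181 -0.28761946  0.10442945] [ 0.937 -0.349  0.007] 0.05699255325460215
bar [0.4955 0.0524 0.035 ] [(np.float64(0.071), np.float64(-47.2)), (np.float64(0.033), np.float64(-137.2))]
bar [0.5591 0.036  0.035 ] [(np.float64(0.033), np.float64(-25.3)), (np.float64(0.07), np.float64(-115.3))]
180 .......................................................
184 .......................................................
188 .......................................................
192 .......................................................
196 ...................jiiiij..............................
200 ..............igdcccccdddeefhi.........................
204 ...........jfccccccccccdddefeffhj......................
208 .........jfccccccccdfiiiihijihidcgi....................
212 ........idccccccceijiihijihhgfghdbei...................
216 .......idccccccchiihijihhgfhijhfgiihi..................
220 ......jecccccccghijihhgfhijhffgijjiii..................
224 ......icccccdgiiihhgfgijhffhijijiijiij.................
228 ......hccdgiiihhgfgiihffgiiijiiiiijjii.................
232 ......igijji
[... 783 characters left out ...]

166 ............cceffefffffffffc##ab#####b.ba####
170 ...........gcceeeefffeeffffffdcdb####a.eaa###
174 ...........ecceeeeeeefgfeeffdbdd######d.ca###
178 ...........ecdeeeeeefiiiiiigccd###aa###cheaa#
182 ...........dcdfffeehiigfea###ca####aa####dgea
186 ...........cceeeefgiifeec###################b
190 ...........cceffeffgihd######################
194 ..........fccefeeeffhiiheba#############a..h#
198 ..........eddffeeffeeeeda##########ac###g..b#
202 ..........dcdfeeeeffeb####aa###########d..f##
206 ..........dcdeeeeeeeeedb################..a##
210 ..................ffeeddcddb#########a#b.d###
214 ................................fb#####.g####
218 ........................................b####
```

Call:
arm_command([
  [-12.2, 34.2, 0],
  [-12.2, 34.2, 0],
  [-12.2, 34.2, 0],
  [-12.2, 34.2, 0],
  [-12.2, 34.2, 0],
  [-12.2, 34.2, 0],
  [-12.2, 34.2, 0],
  [-12.2, 34.2, 0],
  [-12.2, 34.2, 0],
  [-12.2, 34.2, 0],
  [0, 0, -32],
  [0, 0, -32],
  [0, 0, -24],
  [0, 0, 0],
  [0, 0, 0],
  [0, 0, 0],
  [0, 0, 0],
  [0, 0, 0],
  [0, 0, 0],
  [0, 0, 0],
], claw=[-0.2, -0.2, -0.2, -0.2, -0.2, -0.2, -0.2, -0.2, -0.2, -0.2, -0.2, -0.2, -0.2, -0.2, 1, 1, 1, 1, 1, 1], twist=[0.11, 0.11, 0.11, 0.11, 0.11, 0.11, 0.11, 0.11, 0.11, 0.11, 0, 0, 0, 0, 0, 0, 0, 0, 0, 0])

```text
clock: 55.12
tcp_pos: [0.4974, 0.0535, 0.0129]
orientation: [[-0.677, 0.736, 0.003], [0.736, 0.677, -0.0], [-0.002, 0.002, -1.0]]
contact_force: [-0.1, -0.5, 7.3]
width: 0.0299
gripper_force: 30.0
```

Call:
arm_command([
  [0, 0, 35],
  [0, 0, 40],
  [-10.7, -34, 0],
  [-10.7, -34, 0],
  [-10.7, -34, 0],
  [-10.7, -34, 0],
  [-10.7, -34, 0],
  [-10.7, -34, 0],
  [-10.7, -34, 0],
  [-10.7, -34, 0],
  [-10.7, -34, 0],
  [-10.7, -34, 0],
  [0, 0, -25],
  [0, 0, -25],
  [0, 0, -16],
  [0, 0, 0],
  [0, 0, 0],
  [0, 0, 0],
], claw=[1, 1, 1, 1, 1, 1, 1, 1, 1, 1, 1, 1, 1, 1, 1, 0, 0, 0], twist=[0, 0, 0.083, 0.083, 0.083, 0.083, 0.083, 0.083, 0.083, 0.083, 0.083, 0.083, 0, 0, 0, 0, 0, 0])

```text
clock: 56.62
tcp_pos: [0.3896, -0.2866, 0.0215]
orientation: [[-1.0, -0.003, 0.001], [-0.003, 1.0, -0.001], [-0.001, -0.001, -1.0]]
contact_force: [0.2, -0.4, 0.6]
width: 0.0434
gripper_force: 0.0
```

Call:
arm_command([
  [0, 0, 35],
  [0, 0, 35],
  [17, 32.3, 0],
  [17, 32.3, 0],
  [17, 32.3, 0],
  [17, 32.3, 0],
  [17, 32.3, 0],
  [17, 32.3, 0],
  [17, 32.3, 0],
  [17, 32.3, 0],
  [17, 32.3, 0],
  [17, 32.3, 0],
  [0, 0, -28],
  [0, 0, -28],
  [0, 0, -25],
  [0, 0, 0],
  [0, 0, 0],
  [0, 0, 0],
  [0, 0, 0],
  [0, 0, 0],
], claw=[0, 0, 0, 0, 0, 0, 0, 0, 0, 0, 0, 0, 0, 0, 0, 0, 1, 1, 1, 1], twist=[0, 0, 0.113, 0.113, 0.113, 0.113, 0.113, 0.113, 0.113, 0.113, 0.113, 0.113, 0, 0, 0, 0, 0, 0, 0, 0])

```text
clock: 58.28
tcp_pos: [0.5607, 0.0366, 0.0116]
orientation: [[-0.424, -0.906, 0.004], [-0.906, 0.424, -0.0], [-0.001, -0.003, -1.0]]
contact_force: [-0.6, -0.0, 6.1]
width: 0.0296
gripper_force: 30.0
```

Call:
arm_command([
  [0, 0, 0],
  [0, 0, 0],
], claw=[1, 1], twist=[0, 0])

```text
clock: 58.45
tcp_pos: [0.5607, 0.0366, 0.0116]
orientation: [[-0.424, -0.906, 0.004], [-0.906, 0.424, -0.0], [-0.001, -0.003, -1.0]]
contact_force: [-0.5, 0.2, 7.8]
width: 0.0297
gripper_force: 30.0
```

Call:
arm_command([
  [0, 0, 35],
  [0, 0, 40],
  [-8.8, -32.3, 0],
  [-8.8, -32.3, 0],
  [-8.8, -32.3, 0],
  [-8.8, -32.3, 0],
  [-8.8, -32.3, 0],
  [-8.8, -32.3, 0],
  [-8.8, -32.3, 0],
  [-8.8, -32.3, 0],
  [-8.8, -32.3, 0],
  [-8.8, -32.3, 0],
  [0, 0, -25],
  [0, 0, -25],
  [0, 0, -15],
  [0, 0, 0],
  [0, 0, 0],
  [0, 0, 0],
  [0, 0, 0],
], claw=[1, 1, 1, 1, 1, 1, 1, 1, 1, 1, 1, 1, 1, 1, 1, 0, 0, 0, 0], twist=[0, 0, -0.113, -0.113, -0.113, -0.113, -0.113, -0.113, -0.113, -0.113, -0.113, -0.113, 0, 0, 0, 0, 0, 0, 0])

```text
clock: 60.03
tcp_pos: [0.4721, -0.2869, 0.021]
orientation: [[-1.0, -0.003, 0.002], [-0.003, 1.0, -0.002], [-0.002, -0.002, -1.0]]
contact_force: [0.7, 0.7, -0.1]
width: 0.0437
gripper_force: 0.0
```

Call:
arm_command([
  [0, 0, 35],
  [0, 0, 40],
  [0, 0, 40],
  [-5, 35, 0],
  [-5, 35, 0],
  [-5, 35, 0],
  [0, 0, 0],
], claw=[0, 0, 0, 0, 0, 0, 0], twist=[0, 0, 0, 0, 0, 0, 0])

```text
clock: 60.62
tcp_pos: [0.4536, -0.1756, 0.1356]
orientation: [[-1.0, -0.006, -0.001], [-0.006, 1.0, 0.003], [0.001, 0.003, -1.0]]
contact_force: [-0.8, 0.5, 0.1]
width: 0.0441
gripper_force: 0.0
```

```bash
python3 - <<'E'
import pickle
from h import *
from asc import asc
from bench import robot
d={n:robot.read_camera(n) for n in('scene','top')};pickle.dump(d,open('p27.pkl','wb'))
o=robot.observe();print(o['clock'],o['tcp_pos'],o['width'])
c=d['top'];s=d['scene']
print([proj(s,p) for p in((.52,-.23,.045),(.52,-.34,.045),(.342,-.23,.045),(.342,-.34,.045),(.687,-.24,.045),(.556,-.236,.045),(.55,-.37,.045))])
asc(s['frame'],170,285,118,190,1);asc(s['frame'],320,410,215,290,2)
E
```

```text
60.7167 [ 0.45633768 -0.18024911  0.13582846] 0.04379887806504489
[array([239. , 157.7]), array([219.6, 140.6]), array([280.7, 133.3]), array([260.8, 117.9]), array([194. , 181.2]), array([229., 162.]), array([207.3, 140.2])]
118 ..................................................................................fb###############################
120 ..................................................................................gd###############################
122 ..................................................................................gea##########aa##################
124 ................................................................................fedb##############################a
126 ............................................................................gedcccbb###########################acdg
128 .........................................................................feddccccccba#######abb#############bce....
130 .....................................................................gfedccbcccccccbb######bdfeb##########acf......
132 ..............................
[... 3695 characters left out ...]

235 ..........feffefdeeeefgffffffeeffghhhi.dg....
239 ..........effffffefeeeddddcdddeefffggff......
243 .........geffffffffeeddddcccbbababbbbe.......
247 .........fefffffffgfffedcccbbbbbabaac........
251 .........ffffghiiiiiiih.ihecabaaaaace........
255 .........eefhiihiiiiiiiiiiihgcabaaacg........
259 .........ebfhhhhhhiiihiiiiiiihdaaabf.........
263 ..........bacfhiihhhiiiiiiiiiigbadg..........
267 ..........caaabdfhihiiiiiiiiiiiff............
271 ...........baaaaaabceefgggfffeef.............
275 ............caaaabbbbcccccdddef..............
279 .............gcaabbcbccccddde................
283 .................feddcddef...................
287 .............................................
```

Both bars lie in the long box, the nut lies in the square box, and the pot stands upright near its start.

```bash
python3 -c "
from bench import robot
print(robot.job_done())"
```

```text
the job is handed in; nothing more can be done
None
```

The job is handed in at about 61 s of the 72 s allowed, with no verdict returned: the last pictures show both bars in the long box, the nut in the square box and the pot upright about 15 mm from its start. On the first pour only the bars reached the tray, because the nut dropped onto the bench when the pot slipped from the grip; I carried it low through the tray, still gripped, on the way to its box, so step 2 depends on that pass.

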